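Go-gauge the spindle bearing housings and pull the tight one

ROBOT

A 6-joint arm with a two-finger parallel gripper is mounted at the origin on the work surface. World frame = base frame: x ahead of the robot, y to its left, z up, the work surface at z = 0. Lengths are in mm, angles in rad, forces in N, time in s.
With the tool pointing down it reaches from about 400 to 925 mm from the base axis. Payload 12.5 kg.
Tool frame: the origin (TCP) lies at the very end of the fingers, on their centre line; the grasp point (between the pads) lies 19 mm behind it; z points along the fingers, y is the line along which they close (so a half turn about z gives the same grasp; the last joint's range is limited). The gripper opens to 95 mm and grips with 3 to 60 N. Pads are 20 mm wide; open, the fingers measure 119 mm over their backs; the gripper's body (75 mm by 180 mm) begins 59 mm behind the grasp point.
Start: joints at [-1.273, 0.491, 1.559, -0, 1.092, -0.106], TCP at [245.596, -574.743, 214.661] pointing down, gripper open.
Joint ranges: [-3.1, 3.1], [-0.84, 2.19], [0.05, 2.79], [-1.13, 4.28], [0.06, 2.93], [-2.69, 2.69]. Speed limits (rad/s): [2.22, 2.22, 2.79, 3.14, 3.14, 3.14].

INTERFACE

Orientations are given as [roll, pitch, yaw] about the fixed x, y, z axes, in that order (R = Rz(yaw) Ry(pitch) Rx(roll)).
In Python, from cell import state, imaging, env, spot_in, mark_of gives the robot as it stands. The module is installed in compiled form; this text tells all that it offers.
- The arm moves only by the tool step_arm, never from a script. Its argument "increments" is a list of rows, each an object with "slide": the shift along the tool's x, y, z in m, a list of three; "roll": the turn about the tool's z in rad. A call has 1 to 5 rows; each row is the pose to reach, as a shift and turn from the pose commanded when the call began, along the tool's axes at that moment; what a row does not reach only later rows make up. A row lasts 1/8 s, in which the tool goes at most 62.5 mm and 10.7 degrees, less where a joint would pass 70% of its speed; a pose out of reach is approached as far as the arm can. A call with a gripper value outside its range is refused whole. "fingers" is the opening, from 0 (shut) to 1 (fully open), set as the call begins (left out, the last holds). The fingers move at their own pace and stop on an object; the grip force is fixed at half the most. Time passes only in rows, so rows that repeat a pose let the fingers close. It gives the time, the measured TCP pose, the force, the opening and the grip force at its end, in the units of the state.
- state(): the state, without advancing time (a new reading comes with each control period).
- imaging.read_camera(name): name is "scene" or "side" or "wrist"; returns a dict with "color" (480x640x3 uint8, red, green, blue), "z_map" (480x640 float32, mm along the optical axis (not along the pixel's ray), 0 where there is no reading), "intrinsics" (3x3 intrinsics, pixels), "distortion" ([k1, k2, p1, p2, k3] as OpenCV has them; the pictures are not rectified), "camera_from_world" (4x4, takes a point from world to camera coordinates). Camera axes: x right, y up, looking along -z (the intrinsics and any distortion apply to the point x, -y, -z); pixel columns grow to the right and rows downward; lengths in mm; the calibration is good to about 2 mm. A picture is of the moment at which its call begins.
- env.job_done(): hands the job in; it is judged then, once.
Trained networks look in the newest picture that a camera, given by its name, has taken for a name from the list of things; names that differ only in an ending like _2 or _b are one class to them, and where a whole thing is asked for, a point or a joint stands for the part that bears it (a point fixed in the world has none). Each returns a list of dicts, best first, with "confidence" (0 to 1); they miss things now and then, are a little off and sometimes report something else, mostly with a low value. They report only what shows in the picture. A call takes as long as a camera call. They do not tell look-alikes from the thing itself.
- spot_in(camera, target): "bbox" ([left, top, right, bottom] in pixels, round what is visible of it).
- mark_of(camera, target): "uv" ([column, row] in pixels: a listed point, or the origin of a listed thing).
The state is a dict: "t": time; "joints": joint angles; "qvel": joint speeds; "tau": joint torques, N m; "eef_pos": TCP position; "tcp_rot": TCP orientation; "ft_force": force on the tool from outside, world axes, zero at the start; "moment": the same for the moment, N m; "opening": opening from 0.0 (shut) to 1.0 (fully open); "grip_force": force on a finger pad.
Only numpy, scipy, OpenCV 4.12 (cv2) and the standard library are available. Lean on these libraries where they do the work, as an engineer would, in place of code of your own. Each camera call takes 0.05 s, during which the arm holds its last target. There are 200 camera calls.

TASK

Check the three spindle bearing housings in the sloping rack with the go plug gauge, from left to right as the robot sees them: push the pin gently, square to the sloping plate, into each bore as far as it will go (shoulder down on the collar where it passes) and never force it. Then stand the gauge back in its wooden block, shoulder down, and set any housing whose bore stopped the pin upright in the red reject tray, without dropping it. The housings that pass stay seated in their nests, and the other things on the bench are left alone.

Things in the scene. Friction and masses are not known exactly. Their poses are not given: they have to be found in the camera images.
- rack: Fixed sloping rack: dark plate 104 x 326 x 20 mm on grey sheet-steel legs, its top face 30 degrees from level, facing up and towards the robot (low edge at -x, yaw 0). Three square pockets 67 x 67 mm, 7 mm deep, 105 mm apart along the rack's y. Origin: on the bench under the plate; z up, x level from low to high edge. Its high edge is 85 mm above the bench.
- nest_left (a point): Centre of the pocket floor of the left nest (the rack's +y end, left as seen from the robot), 53 mm above the bench. z: the plate's normal, 30 degrees from vertical, the direction in which a housing lifts out and its bore runs; y along the row of pockets; x up the slope. The plate's top face is 7 mm up along z.
- nest_middle (a point): The same point and axes for the middle nest.
- nest_right (a point): The same point and axes for the right nest (the rack's -y end).
- housing_left: Loose bearing housing in the left nest; all three look alike. Square foot 64 x 64 x 10 mm (corner ribs to 17 mm), grey collar 40 mm across up to 60 mm: grip there. 0.26 kg. Origin: centre of underside; z along the bore to its mouth at 60 mm. Brass bore 18 mm wide, 50 deep. Good: the pin goes in to the gauge's shoulder. Tight: stops it firmly 22 mm down, unseen. At least one is tight.
- housing_middle: Loose bearing housing in the middle nest; all three look alike. Square foot 64 x 64 x 10 mm (corner ribs to 17 mm), grey collar 40 mm across up to 60 mm: grip there. 0.26 kg. Origin: centre of underside; z along the bore to its mouth at 60 mm. Brass bore 18 mm wide, 50 deep. Good: the pin goes in to the gauge's shoulder. Tight: stops it firmly 22 mm down, unseen. At least one is tight.
- housing_right: Loose bearing housing in the right nest; all three look alike. Square foot 64 x 64 x 10 mm (corner ribs to 17 mm), grey collar 40 mm across up to 60 mm: grip there. 0.26 kg. Origin: centre of underside; z along the bore to its mouth at 60 mm. Brass bore 18 mm wide, 50 deep. Good: the pin goes in to the gauge's shoulder. Tight: stops it firmly 22 mm down, unseen. At least one is tight.
- gauge: Loose go plug gauge, 133 mm long, 0.22 kg, standing pin down in the wooden block. Steel pin 16 mm across, 46 mm long, nose slightly tapered; shoulder ring 30 mm across, 46 to 52 mm from the tip; round ridged handle 24 mm across, 52 to 133 mm from the tip, green band at its foot: grip the handle. Origin: the pin's tip, on its axis; z from tip to handle.
- gauge_block: Fixed wooden block 80 x 80 x 60 mm, the gauge's home. In the middle of its top a hole 20 mm wide and 52 mm deep takes the pin; the gauge's shoulder then rests on the block's top and its tip is 14 mm above the bench. Origin: centre of its underside; z up. It may stand on either side of the rack.
- reject_tray: Fixed red open tray for rejects, 170 x 170 mm outside, 35 mm high, walls and floor 5 mm thick. Origin: centre of its underside; z up. It may stand on either side of the rack.
- disc_clamp: Bystander: loose black disc clamp puck, 60 mm in diameter, 22 mm high, between the robot and the rack. Origin: centre of its underside.
- screwdriver: Bystander: screwdriver 190 mm long lying behind the rack. Origin: under its middle.
- cleaner_can: Bystander: upright spray can 52 mm in diameter, 150 mm high, behind the rack. Origin: centre of its underside.
Not all that is in view belongs to the job. Leave any blue or yellow look-alike of the gauge alone.

How it is judged (in metres and radians):
On the way, in this order (a step that is already met when the one before it is completed fails the run):
1. pin pushed into the bore at the left nest as far as it goes: shoulder within 4 mm of the collar in a good housing, within 3 mm of the stop in the tight one; pressing under 40 N (x of gauge in the frame of nest_left between -0.006 and 0.006 m and y of gauge in the frame of nest_left between -0.006 and 0.006 m and angle between the z axis of gauge and the z axis of nest_left, either way round below 0.12 rad and (z of gauge in the frame of nest_left below 0.018 m or (z of gauge in the frame of nest_left below 0.041 m and distance between closed_bush_c0 and housing_left below 0.06 m)) and distance between housing_left and nest_left below 0.012 m and contact force between housing_left and rack below 40 N), for 0.1 s.
2. pin pushed into the bore at the middle nest as far as it goes: shoulder within 4 mm of the collar in a good housing, within 3 mm of the stop in the tight one; pressing under 40 N (x of gauge in the frame of nest_middle between -0.006 and 0.006 m and y of gauge in the frame of nest_middle between -0.006 and 0.006 m and angle between the z axis of gauge and the z axis of nest_middle, either way round below 0.12 rad and (z of gauge in the frame of nest_middle below 0.018 m or (z of gauge in the frame of nest_middle below 0.041 m and distance between closed_bush_c0 and housing_middle below 0.06 m)) and distance between housing_middle and nest_middle below 0.012 m and contact force between housing_middle and rack below 40 N), for 0.1 s.
3. pin pushed into the bore at the right nest as far as it goes: shoulder within 4 mm of the collar in a good housing, within 3 mm of the stop in the tight one; pressing under 40 N (x of gauge in the frame of nest_right between -0.006 and 0.006 m and y of gauge in the frame of nest_right between -0.006 and 0.006 m and angle between the z axis of gauge and the z axis of nest_right, either way round below 0.12 rad and (z of gauge in the frame of nest_right below 0.018 m or (z of gauge in the frame of nest_right below 0.041 m and distance between closed_bush_c0 and housing_right below 0.06 m)) and distance between housing_right and nest_right below 0.012 m and contact force between housing_right and rack below 40 N), for 0.1 s.
At the end, for the whole second after the job is handed in: Tight housing (holding closed_bush) upright (within 7 degrees) on the reject tray's floor; good housings seated in the nests they started in (moved under 6 mm); gauge upright (within 5 degrees) in its block's hole, shoulder within 4 mm of the block's top; all at rest (((distance between closed_bush_c0 and housing_left below 0.06 m and x of housing_left in the frame of reject_tray between -0.055 and 0.055 m and y of housing_left in the frame of reject_tray between -0.055 and 0.055 m and z of housing_left in the frame of reject_tray below 0.009 m and angle between housing_left's own z axis and vertical below 0.12 rad and distance of each of housing_middle, housing_right from where it was at the start of the episode below 0.006 m and angle between the z axis of housing_middle and the z axis of nest_middle, either way round below 0.07 rad and angle between the z axis of housing_right and the z axis of nest_right, either way round below 0.07 rad) or (distance between closed_bush_c0 and housing_middle below 0.06 m and x of housing_middle in the frame of reject_tray between -0.055 and 0.055 m and y of housing_middle in the frame of reject_tray between -0.055 and 0.055 m and z of housing_middle in the frame of reject_tray below 0.009 m and angle between housing_middle's own z axis and vertical below 0.12 rad and distance of each of housing_left, housing_right from where it was at the start of the episode below 0.006 m and angle between the z axis of housing_left and the z axis of nest_left, either way round below 0.07 rad and angle between the z axis of housing_right and the z axis of nest_right, either way round below 0.07 rad) or (distance between closed_bush_c0 and housing_right below 0.06 m and x of housing_right in the frame of reject_tray between -0.055 and 0.055 m and y of housing_right in the frame of reject_tray between -0.055 and 0.055 m and z of housing_right in the frame of reject_tray below 0.009 m and angle between housing_right's own z axis and vertical below 0.12 rad and distance of each of housing_left, housing_middle from where it was at the start of the episode below 0.006 m and angle between the z axis of housing_left and the z axis of nest_left, either way round below 0.07 rad and angle between the z axis of housing_middle and the z axis of nest_middle, either way round below 0.07 rad)) and horizontal distance between gauge and gauge_block below 0.006 m and z of gauge in the frame of gauge_block below 0.018 m and angle between gauge's own z axis and vertical below 0.08 rad and linear speed of each of housing_left, housing_middle, housing_right, gauge below 0.03 m/s); the robot touches nothing.
It fails at once if a housing is rammed: struck or pressed against the rack with more than 200 N (contact force between any of housing_left, housing_middle, housing_right and rack above 200 N).
It fails at once if a housing or the gauge is dropped or thrown (faster than 1.2 m/s) (linear speed of any of housing_left, housing_middle, housing_right, gauge above 1.2 m/s).
It fails at once if a bystander (disc clamp, screwdriver, spray can) is moved by more than 20 mm (distance of any of disc_clamp, screwdriver, cleaner_can from where it was at the start of the episode above 0.02 m).
It also fails if it takes over 70 s, if anything falls off the work surface, if the arm or the gripper's body presses on something with over 40 N, if the wrist force passes 120 N, or if a joint passes its speed limit or range.

## Working session

There is one attempt and no reset: what is moved stays moved. The work goes in short steps, Python scripts to look and compute and a tool call to move; the robot and the scene stay as the last step left them, time stands still between calls to the robot, and variables do not carry over. Pictures are saved under pics/ and viewed, at most 10 in all, crops included, and the job is handed in when it is done.

Besides the shell and the picture viewer there is one more tool, called after "Call:" as name([rows], argument=value, ...), one row to a line, values as JSON. step_arm: Moves the arm, as the interface text tells. Its arguments: {"type":"object","properties":{"increments":{"type":"array"},"fingers":{"type":"number"}},"required":["increments"]}

```bash
ls; mkdir -p pics; cat > h.py <<'E'
import numpy as np, cv2
from cell import state, imaging, env, spot_in, mark_of
def pt(c,u,v,d=None):
    K=c['intrinsics'];x,y=cv2.undistortPoints(np.array([[[u,v]]],float),K,np.array(c['distortion'],float))[0,0]
    T=np.linalg.inv(c['camera_from_world']); r=np.array([x,-y,-1.])
    if d is not None: return (T@np.r_[r*d,1])[:3]
    return T[:3,3],T[:3,:3]@r
def onz(c,u,v,z):
    o,r=pt(c,u,v);return o+r*(z-o[2])/r[2]
def proj(c,P):
    p=np.c_[np.atleast_2d(P),np.ones(len(np.atleast_2d(P)))]@c['camera_from_world'].T
    q=p[:,:3]*[1,-1,-1]
    return cv2.projectPoints(q.reshape(-1,1,3),np.zeros(3),np.zeros(3),c['intrinsics'],np.array(c['distortion'],float))[0][:,0]
def dep(c,u,v,k=2):
    a=c['z_map'][int(v)-k:int(v)+k+1,int(u)-k:int(u)+k+1];a=a[a>0];return np.median(a) if len(a) else None
def save(c,n,crop=None):
    im=c['color'][:,:,::-1]
    if crop: im=cv2.resize(im[crop[1]:crop[3],crop[0]:crop[2]],None,fx=2,fy=2)
    cv2.imwrite('pics/'+n+'.png',im)
E
python3 - <<'E'
from h import *
np.set_printoptions(precision=1,suppress=True)
print(state())
for n in ('scene','side'):
    c=imaging.read_camera(n); save(c,n+'0')
    print(n,np.linalg.inv(c['camera_from_world'])[:3,3])
    for t in ['nest_left','nest_middle','nest_right','housing_left','gauge','gauge_block','reject_tray','disc_clamp','cleaner_can']:
        print(t,[(np.round(m['uv']),round(m['confidence'],2)) for m in mark_of(n,t)][:5])
E
```

```text
pics
{'t': 0.0, 'joints': array([-1.3,  0.5,  1.6, -0. ,  1.1, -0.1]), 'qvel': array([-0., -0., -0.,  0., -0., -0.]), 'tau': array([  0. , -61.3, -25.8,   0.1,   0. ,  -0. ]), 'eef_pos': array([ 245.5, -574.5,  214.1]), 'tcp_rot': array([-3.1, -0. ,  0.4]), 'ft_force': array([-0.1, -0.7,  0.3]), 'moment': array([-0. ,  0. , -0.1]), 'grip_force': 0.0, 'opening': 1.0005992648357025}
scene [1182.9 -560.5  634.8]
nest_left [(array([370., 217.]), 0.74), (array([338., 257.]), 0.6)]
nest_middle []
nest_right [(array([307., 256.]), 0.86)]
housing_left [(array([370., 217.]), 0.59)]
gauge [(array([126., 306.]), 0.97), (array([186., 321.]), 0.96)]
gauge_block [(array([175., 292.]), 0.84)]
reject_tray [(array([377., 185.]), 0.65), (array([341., 236.]), 0.36)]
disc_clamp [(array([281., 224.]), 0.64)]
cleaner_can [(array([345., 339.]), 0.89)]
side [ 246.3  911.  1015.9]
nest_left [(array([305., 290.]), 0.75), (array([315., 262.]), 0.63)]
nest_middle [(array([314., 258.]), 0.92)]
nest_right [(array([329., 229.]), 0.94), (array([303., 293.]), 0.33)]
housing_left [(array([306., 288.]), 0.82)]
gauge [(array([423., 183.]), 0.83), (array([406., 197.]), 0.79), (array([370., 190.]), 0.7), (array([396., 287.]), 0.39)]
gauge_block [(array([402., 200.]), 0.9)]
reject_tray [(array([343., 401.]), 0.58)]
disc_clamp [(array([393., 289.]), 0.64), (array([304., 288.]), 0.17)]
cleaner_can [(array([267., 220.]), 0.72), (array([403., 203.]), 0.19)]
```

View pics/scene0.png

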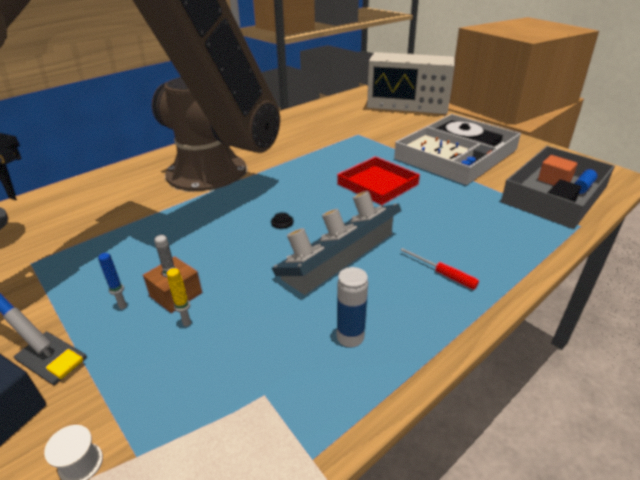

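View pics/side0.png

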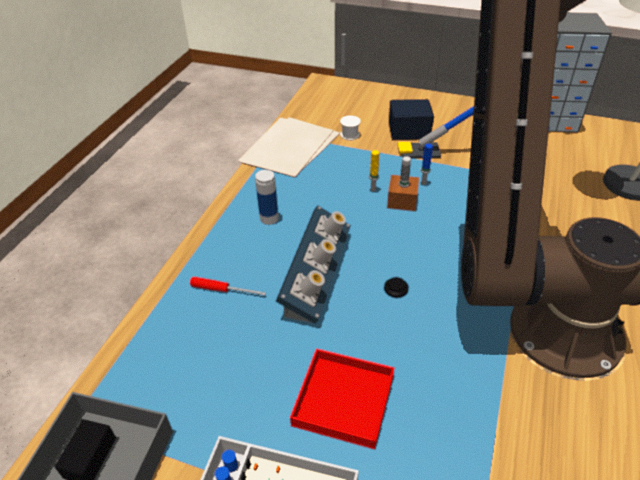

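```bash
python3 - <<'E'
from h import *
np.set_printoptions(precision=4,suppress=True)
s=state();print(s['tcp_rot'],s['joints'])
np.set_printoptions(precision=1,suppress=True)
a=imaging.read_camera('scene');b=imaging.read_camera('side');w=imaging.read_camera('wrist');save(w,'wrist0')
print('wrist',np.linalg.inv(w['camera_from_world']))
def tri(u,v):
    o1,r1=pt(a,*u);o2,r2=pt(b,*v);t=np.linalg.lstsq(np.c_[r1,-r2],o2-o1,rcond=None)[0]
    p,q=o1+t[0]*r1,o2+t[1]*r2;return (p+q)/2,np.linalg.norm(p-q)
for n,u,v in [('nl',(370,217),(305,290)),('nm',(338,257),(314,258)),('nm2',(338,238),(314,258)),('nr',(307,256),(329,229)),('block',(175,292),(402,200)),('tray',(377,185),(343,401)),('disc',(281,224),(393,289)),('gaugetop',(161,238),(406,158)),('mouthL',(361,196),(318,278)),('mouthM',(329,212),(330,245)),('mouthR',(298,233),(341,217))]:
    print(n,*tri(u,v))
for n,c,L in (('side',b,[(318,278),(330,245),(341,217),(343,398),(405,190),(406,158)]),('scene',a,[(165,237),(378,180),(175,270)])):
    for u in L: d=dep(c,*u); print(n,u,d,None if d is None else pt(c,*u,d))
print(mark_of('wrist','gauge'),mark_of('wrist','gauge_block'))
E
```

```text
[3.1415 0.     0.4038] [-1.2726  0.4909  1.5589  0.      1.0917 -0.1056]
wrist [[   0.4    0.9    0.3  320.4]
 [  -0.9    0.4    0.1 -542.6]
 [   0.    -0.3    1.   385.2]
 [   0.     0.     0.     1. ]]
nl [582.2 114.8  54.3] 2.612731009394686
nm [611.  -18.5  21.7] 6.350807384423696
nm2 [595.4   4.4  51.7] 6.856692369834899
nr [597.1 -95.3  57.1] 6.628305414419384
block [ 456.  -336.2    4.7] 2.247507052126115
tray [420.5 324.1  -4.2] 3.820437067236846
disc [397.4  -7.8  -3.1] 7.877188804512677
gaugetop [ 458.3 -336.3  146.4] 1.433111142192773
mouthL [551.9 111.3 100.5] 4.813520687393087
mouthM [558.4   5.1 104.4] 2.694048282448779
mouthR [567.9 -96.2 102.8] 11.55907640076367
side (318, 278) 1257.7037 [551.6 105.7  96.2]
side (330, 245) 1327.1871 [558.6   0.9 101.3]
side (341, 217) 1400.9882 [ 565.1 -104.4  100.5]
side (343, 398) 1137.6371 [422.3 324.8   6.2]
side (405, 190) 1537.5145 [ 447.  -310.    61.3]
side (406, 158) 1497.8168 [ 457.6 -335.2  147.9]
scene (165, 237) 855.2089 [ 459.5 -328.2  145. ]
scene (378, 180) 1319.3514 [407.4 339.4   2.1]
scene (175, 270) 794.26196 [ 548.8 -354.9  132.4]
[] []
```

Call:
step_arm([
  {"slide": [0.047,-0.032,-0.017],"roll": 0.1},
  {"slide": [0.094,-0.063,-0.034],"roll": 0.2},
  {"slide": [0.141,-0.095,-0.052],"roll": 0.3},
  {"slide": [0.189,-0.127,-0.069],"roll": 0.339},
  {"slide": [0.236,-0.159,-0.086],"roll": 0.339},
], fingers=0.6)

```text
t: 1.88
eef_pos: [400.9, -334.1, 301.4]
tcp_rot: [3.141, -0.0, 0.064]
ft_force: [1.4, -0.5, 0.0]
opening: 0.608
grip_force: 0.0
```

Call:
step_arm([
  {"slide": [0,0,0],"roll": 0},
])

```text
t: 2.0
eef_pos: [401.9, -333.3, 302.2]
tcp_rot: [3.14, -0.002, 0.069]
ft_force: [-0.4, -0.1, -0.5]
opening: 0.598
grip_force: 0.0
```

```bash
python3 - <<'E'
from h import *
np.set_printoptions(precision=2,suppress=True)
s=state();print(s['t'],s['eef_pos'],s['tcp_rot'])
w=imaging.read_camera('wrist');save(w,'w1');np.savez('w1.npz',**w)
print(w['intrinsics'],np.linalg.inv(w['camera_from_world']))
print(proj(w,[[457,-336,147],[457,-336,60]]),mark_of('wrist','gauge'),mark_of('wrist','gauge_block'))
for z,nm in ((147,'g'),):
    u=proj(w,[[457,-336,147]])[0]
    d=dep(w,*u);print(d,pt(w,*u,d) if d else '')
E
```

```text
2.0 [ 401.92 -333.34  302.23] [ 3.14 -0.    0.07]
[[376.45   0.   320.66]
 [  0.   376.45 243.78]
 [  0.     0.     1.  ]] [[   0.07    0.96    0.29  482.78]
 [  -1.      0.07    0.02 -327.52]
 [   0.     -0.29    0.96  472.87]
 [   0.      0.      0.      1.  ]]
[[327.62 163.72]
 [325.99 157.08]] [{'uv': [325.3, 153.3], 'confidence': 0.96}, {'uv': [402.5, 192.8], 'confidence': 0.96}, {'uv': [348.1, 73.9], 'confidence': 0.7}] [{'uv': [325.5, 155.3], 'confidence': 0.66}]
319.7661 [ 457. -336.  147.]
```

View pics/w1.png

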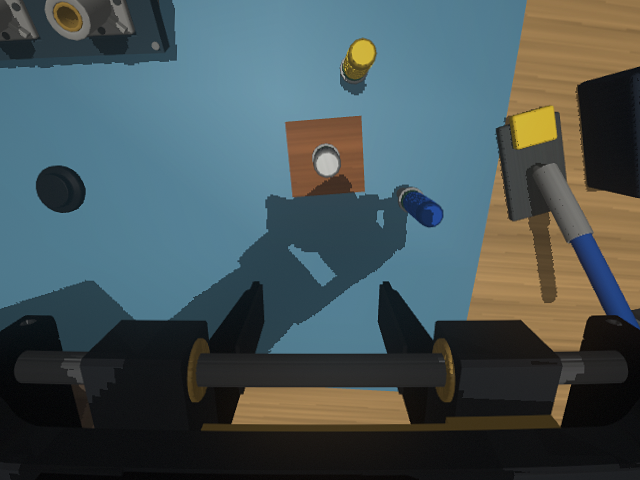

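Call:
step_arm([
  {"slide": [0.009,-0.056,-0.003],"roll": 0},
  {"slide": [0.018,-0.112,-0.007],"roll": 0},
  {"slide": [0.027,-0.168,-0.01],"roll": 0},
  {"slide": [0.036,-0.224,-0.013],"roll": 0},
  {"slide": [0.045,-0.28,-0.017],"roll": 0},
])

```text
t: 2.78
eef_pos: [426.8, -53.0, 317.3]
tcp_rot: [-3.142, 0.001, 0.062]
ft_force: [1.5, -0.3, -0.4]
opening: 0.599
grip_force: 0.0
```

Call:
step_arm([
  {"slide": [0.006,-0.053,-0.003],"roll": 0},
  {"slide": [0.006,-0.053,-0.003],"roll": 0},
  {"slide": [0.006,-0.053,-0.003],"roll": 0},
])

```text
t: 3.15
eef_pos: [429.6, -1.2, 320.2]
tcp_rot: [3.141, 0.001, 0.064]
ft_force: [0.4, 0.3, 0.6]
opening: 0.601
grip_force: 0.0
```

```bash
python3 - <<'E'
from h import *
np.set_printoptions(precision=2,suppress=True)
s=state();print(s['t'],s['eef_pos'],s['tcp_rot'])
w=imaging.read_camera('wrist');save(w,'w2');np.savez('w2.npz',**w)
for t in ['nest_left','nest_middle','nest_right']:
    print(t,[(np.round(m['uv']),round(m['confidence'],2)) for m in mark_of('wrist',t)][:5])
print(proj(w,[[551.6,110,105],[558.6,4,105],[566,-100,105]]))
b=np.load('w1.npz')
for u in [(362,48),(430,215)]:
    d=dep(b,*u);print(pt(b,*u,d))
E
```

```text
3.15 [429.57  -1.23 320.22] [3.14 0.   0.06]
nest_left []
nest_middle [(array([322., 224.]), 0.45)]
nest_right []
[[212.46  79.83]
 [323.54  79.01]
 [432.55  78.92]]
[ 551.93 -357.66  133.4 ]
[ 416.19 -434.3   133.26]
```

View pics/w2.png

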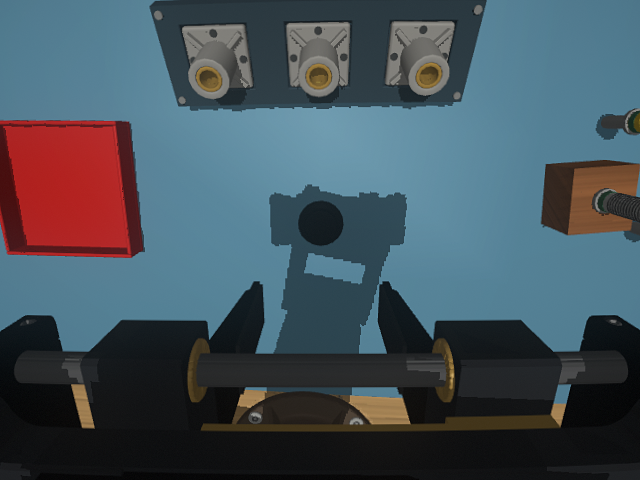

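```bash
cat >> h.py <<'E'
def cloud(c):
    v,u=np.mgrid[0:480,0:640];K=c['intrinsics']
    n=cv2.undistortPoints(np.stack([u,v],-1).reshape(-1,1,2).astype(float),K,np.array(c['distortion'],float))[:,0]
    d=c['z_map'].reshape(-1,1);T=np.linalg.inv(c['camera_from_world'])
    P=np.c_[n[:,:1]*d,-n[:,1:]*d,-d]@T[:3,:3].T+T[:3,3]
    return P.reshape(480,640,3)
E
python3 - <<'E'
from h import *
np.set_printoptions(precision=3,suppress=True)
c=dict(np.load('w2.npz'));P=cloud(c);hsv=cv2.cvtColor(c['color'],cv2.COLOR_RGB2HSV)
# plate plane
pts=[]
for x0,x1 in ((170,180),(262,282),(360,382),(462,475)):
    q=P[20:90,x0:x1].reshape(-1,3);pts.append(q)
q=np.vstack(pts);q=q[(q[:,2]>20)&(q[:,2]<100)]
for _ in range(5):
    m=q.mean(0);n=np.linalg.svd(q-m)[2][2];n*=np.sign(n[2]);r=(q-m)@n;q=q[abs(r)<max(2,2*r.std())]
print('plane n',n,'tilt',np.degrees(np.arccos(n[2])),'yaw',np.arctan2(-n[1],-n[0]),len(q),r.std())
C=[]
for (u0,u1) in ((185,240),(290,345),(400,455)):
    m=np.zeros((480,640),np.uint8);h=hsv[45:110,u0:u1]
    m[45:110,u0:u1]=((h[...,0]>10)&(h[...,0]<30)&(h[...,1]>110)&(h[...,2]>60))
    cn=max(cv2.findContours(m,0,1)[0],key=cv2.contourArea);cn=cv2.convexHull(cn)
    e=cv2.fitEllipse(cn);z=P[...,2][m>0]
    # plane of rim: brass ring top points
    p=onz(c,*e[0],105.);C.append(p);print(e,np.percentile(z,[50,80,95]),p)
C=np.array(C);d=C[0]-C[2];print('yaw row',np.arctan2(-d[0],d[1]),np.linalg.norm(d))
E
```

```text
plane n [-0.5   -0.04   0.865] tilt 30.100450735168927 yaw 0.07925984028611398 4186 0.7918660201426017
((208.5876007080078, 78.68374633789062), (22.7106876373291, 27.666643142700195), 131.8053741455078) [100.095 107.475 110.924] [552.435 113.711 105.   ]
((318.3398742675781, 75.98957061767578), (24.90087127685547, 25.517438888549805), 104.60945129394531) [ 98.967 107.464 110.399] [560.968   9.116 105.   ]
((428.4288330078125, 74.86766815185547), (22.867029190063477, 27.760194778442383), 47.56468200683594) [100.186 107.52  110.758] [569.306 -95.555 105.   ]
yaw row 0.08044629884569213 209.94501761925181
```

Call:
step_arm([
  {"slide": [0.001,0.057,0.012],"roll": -0.016},
  {"slide": [0.002,0.114,0.024],"roll": -0.016},
  {"slide": [0.004,0.171,0.036],"roll": -0.016},
  {"slide": [0.005,0.228,0.048],"roll": -0.016},
  {"slide": [0.006,0.285,0.06],"roll": -0.016},
])

```text
t: 3.98
eef_pos: [453.2, -287.2, 260.1]
tcp_rot: [3.141, -0.0, 0.079]
ft_force: [1.2, 1.0, 0.2]
opening: 0.6
grip_force: 0.0
```

Call:
step_arm([
  {"slide": [0.002,0.05,0.01],"roll": 0},
  {"slide": [0.002,0.05,0.01],"roll": 0},
  {"slide": [0.002,0.05,0.01],"roll": 0},
])

```text
t: 4.35
eef_pos: [459.3, -334.2, 250.3]
tcp_rot: [-3.141, 0.0, 0.079]
ft_force: [-0.1, -0.0, 0.2]
opening: 0.6
grip_force: 0.0
```

```bash
python3 - <<'E'
from h import *
np.set_printoptions(precision=3,suppress=True)
s=state();print(s['t'],s['eef_pos'],s['tcp_rot'])
w=imaging.read_camera('wrist');save(w,'w3');np.savez('w3.npz',**w)
P=cloud(w)
near=(abs(P[...,0]-458)<30)&(abs(P[...,1]+335)<30)
top=near&(P[...,2]>140)
print('top',P[top].mean(0),P[top].min(0),P[top].max(0))
m=top.astype(np.uint8);e=cv2.minEnclosingCircle(max(cv2.findContours(m,0,1)[0],key=cv2.contourArea));print(e,onz(w,*e[0],147))
bt=(abs(P[...,0]-458)<60)&(abs(P[...,1]+335)<60)&(abs(P[...,2]-60)<4)
cn=max(cv2.findContours(bt.astype(np.uint8),0,1)[0],key=cv2.contourArea);r=cv2.minAreaRect(cn);print(r,onz(w,*r[0],60),np.median(P[bt][:,2]))
b=cv2.boxPoints(r);print([onz(w,*q,60)[:2] for q in b])
for T in('gauge_block',):
    print(mark_of('wrist',T))
E
```

```text
4.35 [ 459.298 -334.21   250.344] [-3.141  0.     0.079]
top [ 480.807 -336.209  346.766] [ 444.224 -364.997  140.165] [ 487.996 -305.001  373.816]
((334.3089599609375, 444.0458984375), 175.6226043701172) [ 267.496 -362.26   147.   ]
((321.1903076171875, 217.85398864746094), (80.22193908691406, 83.68092346191406), 86.18592071533203) [ 458.585 -334.947   60.   ] 60.20451397027682
[array([ 491.517, -289.775]), array([ 503.088, -368.652]), array([ 423.769, -382.779]), array([ 411.107, -298.94 ])]
[{'uv': [320.0, 207.9], 'confidence': 0.94}]
```

View pics/w3.png

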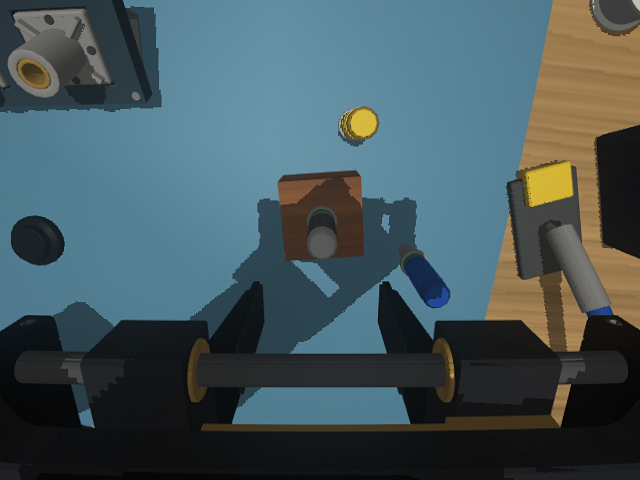

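Call:
step_arm([
  {"slide": [-0.0005,0.0006,0.05],"roll": 0},
  {"slide": [-0.0005,0.0006,0.1],"roll": 0},
  {"slide": [-0.0005,0.0006,0.145],"roll": 0},
  {"slide": [-0.0005,0.0006,0.165],"roll": 0},
  {"slide": [-0.0005,0.0006,0.165],"roll": 0},
])

```text
t: 5.08
eef_pos: [459.3, -333.5, 85.0]
tcp_rot: [-3.14, 0.001, 0.082]
ft_force: [0.2, -0.1, 0.7]
opening: 0.604
grip_force: 0.0
```

Call:
step_arm([
  {"slide": [0,0,0],"roll": 0},
  {"slide": [0,0,0],"roll": 0},
  {"slide": [0,0,0],"roll": 0},
  {"slide": [0,0,0],"roll": 0},
], fingers=0)

```text
t: 5.58
eef_pos: [459.6, -334.7, 86.1]
tcp_rot: [3.141, -0.001, 0.081]
ft_force: [-0.5, 0.7, 3.9]
opening: 0.244
grip_force: 30.0
```

Call:
step_arm([
  {"slide": [0,0,-0.01],"roll": 0},
  {"slide": [0,0,-0.025],"roll": 0},
  {"slide": [0,0,-0.037],"roll": 0},
  {"slide": [0,0,-0.037],"roll": 0},
])

```text
t: 6.08
eef_pos: [459.9, -334.8, 124.0]
tcp_rot: [3.14, -0.002, 0.081]
ft_force: [0.2, 0.6, -2.8]
opening: 0.25
grip_force: 30.0
```

Call:
step_arm([
  {"slide": [-0.007,0,0],"roll": 0},
  {"slide": [-0.013,0,0],"roll": 0},
  {"slide": [-0.018,0,0],"roll": 0},
  {"slide": [-0.025,0,0.001],"roll": 0},
  {"slide": [-0.032,0,0.002],"roll": 0},
])

```text
t: 6.7
eef_pos: [428.3, -337.3, 120.9]
tcp_rot: [3.14, -0.003, 0.08]
ft_force: [5.9, 2.5, 1.4]
opening: 0.248
grip_force: 30.0
```

```bash
python3 - <<'E'
from h import *
np.set_printoptions(precision=3,suppress=True)
s=state();print(s['ft_force'],s['moment'],s['eef_pos'])
w=imaging.read_camera('wrist');b=imaging.read_camera('side')
im=np.hstack([cv2.resize(w['color'][100:400,200:450],(500,600)),cv2.resize(b['color'][110:230,350:410],(300,600))]);cv2.imwrite('pics/w4.png',im[:,:,::-1])
E
```

```text
[5.923 2.495 1.432] [ 0.565 -1.602  0.053] [ 428.295 -337.274  120.944]
```

View pics/w4.png

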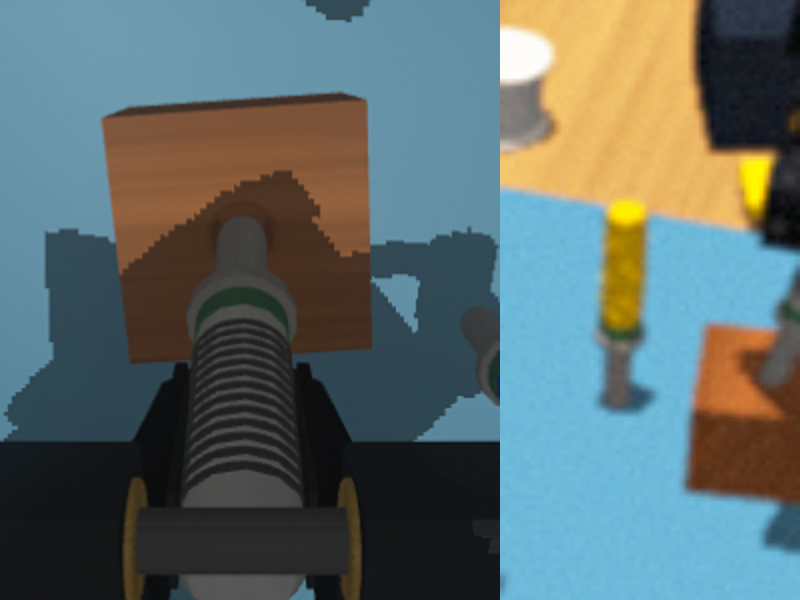

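Call:
step_arm([
  {"slide": [-0.005,0,0.0015],"roll": 0},
  {"slide": [-0.01,0,0.0035],"roll": 0},
  {"slide": [-0.0155,0,0.006],"roll": 0},
  {"slide": [-0.0155,0,0.006],"roll": 0},
])

```text
t: 7.3
eef_pos: [411.8, -338.6, 114.4]
tcp_rot: [3.141, 0.0, 0.08]
ft_force: [3.3, -1.0, 0.1]
opening: 0.249
grip_force: 30.0
```

Call:
step_arm([
  {"slide": [-0.01,0,-0.0173],"roll": 0},
  {"slide": [-0.02,0,-0.0346],"roll": 0},
  {"slide": [-0.02,0,-0.085],"roll": 0},
  {"slide": [-0.02,0,-0.085],"roll": 0},
])

```text
t: 7.8
eef_pos: [392.3, -340.8, 202.9]
tcp_rot: [3.137, -0.003, 0.081]
ft_force: [-0.3, 0.8, -1.3]
opening: 0.247
grip_force: 30.0
```

```bash
cat >> h.py <<'E'
def gauge_fit(w,s=None):
    """pose of the held gauge: points on handle/pin in tool frame seen by the wrist camera"""
    from scipy.spatial.transform import Rotation as R
    s=s or state();P=cloud(w);Rt=R.from_euler('xyz',s['tcp_rot']).as_matrix()
    T=(P-s['eef_pos'])@Rt   # tool frame
    return T
E
python3 - <<'E'
from h import *
np.set_printoptions(precision=1,suppress=True)
s=state();print(s['ft_force'],s['eef_pos'])
w=imaging.read_camera('wrist');np.savez('w5.npz',**w,eef=s['eef_pos'],rot=s['tcp_rot']);save(w,'w5')
T=gauge_fit(w,s)
# centre line of gauge: for columns around 321, list profile in tool frame
for v in range(150,370,12):
    print(v,T[v,322],T[v,310],T[v,334])
E
```

```text
[-0.3  0.8 -1.3] [ 392.3 -340.8  202.9]
150 [ 64.    1.5 194.3] [ 64.   -9.8 195. ] [ 66.5  11.  142.2]
162 [ 55.    1.4 167.8] [ 56.9  -8.5 143.4] [ 57.   11.1 142.4]
174 [ 47.3   1.3 142.1] [ 47.1  -8.6 143.7] [ 47.2  11.2 142.4]
186 [50.4  1.  49.9] [49.4 -6.2 56.5] [ 37.3  11.3 143. ]
198 [45.3  0.9 38.3] [44.2 -5.9 44.6] [ 27.4  11.4 141.9]
210 [40.8  0.9 27. ] [39.7 -5.7 32.5] [38.2  7.8 39.6]
222 [38.4  0.8  9.6] [38.5 -5.   9.1] [38.4  6.7  9.4]
234 [34.3  0.8  2.3] [33.6 -5.   4.6] [33.5  6.6  5.1]
246 [31.1  0.8 -6.9] [30.  -4.8 -3.2] [29.8  6.4 -2.6]
258 [ 27.    0.8 -11.7] [ 27.1  -4.6 -12.1] [26.4  6.2 -9.9]
270 [ 24.4   0.8 -19.8] [ 24.3  -4.4 -19.7] [ 23.5   6.  -17.6]
282 [ 22.    0.7 -27.4] [ 21.4  -4.2 -26.1] [ 20.5   5.8 -23.9]
294 [ 18.6   0.7 -31.7] [ 18.4  -4.1 -31.4] [ 18.1   5.6 -30.6]
306 [ 16.8   0.7 -38.9] [ 15.5  -4.  -36.3] [ 15.7   5.4 -36.7]
318 [ 14.    0.7 -43.2] [ 13.7  -3.9 -42.7] [ 13.3   5.2 -42. ]
330 [ 12.2   0.7 -49. ] [ 11.4  -3.7 -47.7] [ 10.5   5.1 -46.1]
342 [  9.4   0.6 -52.6] [  9.   -3.7 -51.9] [  8.9   5.  -51.8]
354 [ 28.7   0.5 -89.8] [ 29.6  -2.4 -91.1] [ 29.    3.4 -90.2]
366 [ 28.7   0.5 -94.7] [ 28.6  -2.4 -94.6] [ 28.5   3.3 -94.4]
```

View pics/w5.png

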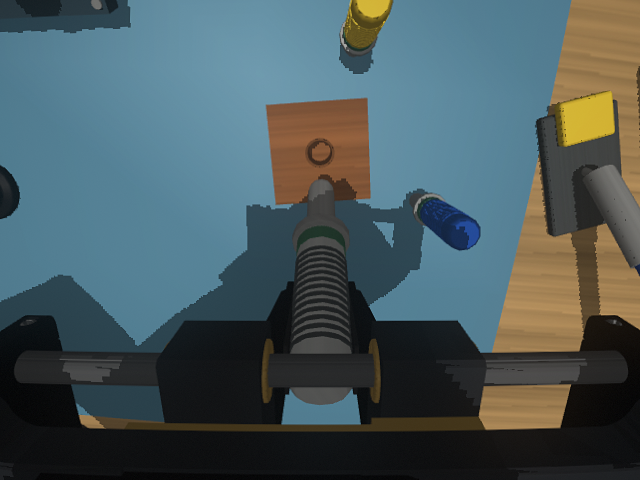

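```bash
python3 - <<'E'
from h import *
np.set_printoptions(precision=1,suppress=True)
w=dict(np.load('w5.npz'));s=dict(eef_pos=w['eef'],tcp_rot=w['rot'])
T=gauge_fit(w,s);Z=w['z_map']
from scipy.spatial.transform import Rotation as R
Rt=R.from_euler('xyz',w['rot']).as_matrix()
Cw=np.linalg.inv(w['camera_from_world']);print('cam in tool',(Cw[:3,3]-w['eef'])@Rt);print(Rt.T@Cw[:3,:3])
K=w['intrinsics'];print(w['distortion'])
for v in list(range(182,216,6))+list(range(224,340,12))+list(range(376,408,4)):
    row=Z[v];c=row[322];i=322
    while abs(row[i]-row[i-1])<12 and i>280:i-=1
    j=322
    while abs(row[j]-row[j+1])<12 and j<365:j+=1
    print(v,i,j,'depth',c,'width mm at depth',(j-i+1)*c/K[0,0], T[v,322])
E
```

```text
cam in tool [  81.4    0.1 -170.5]
[[ 0.   1.   0.3]
 [ 1.  -0.  -0. ]
 [-0.   0.3 -1. ]]
[-0.  0.  0.  0.  0.]
182 312 329 depth 221.93036 width mm at depth 10.611522114042995 [52.4  1.  52.5]
188 309 332 depth 217.76459 width mm at depth 13.883115861835217 [49.6  1.  47.3]
194 308 333 depth 213.40576 width mm at depth 14.738997266598012 [46.9  1.  42. ]
200 308 333 depth 208.32484 width mm at depth 14.38808024845465 [44.6  0.9 36. ]
206 307 334 depth 204.8826 width mm at depth 15.238827908284692 [42.1  0.9 31.6]
212 307 334 depth 200.21841 width mm at depth 14.891913602840289 [39.9  0.9 26.1]
224 303 344 depth 184.50957 width mm at depth 20.585273050812305 [37.5  0.8  9. ]
236 322 341 depth 177.96394 width mm at depth 9.454758896929127 [33.6  0.8  1. ]
248 297 347 depth 171.81876 width mm at depth 23.27711809374665 [30.   0.8 -6.5]
260 296 345 depth 165.87463 width mm at depth 22.031213453123843 [ 26.8   0.8 -13.7]
272 295 346 depth 158.71423 width mm at depth 21.923389244872258 [ 24.3   0.7 -22. ]
284 294 340 depth 153.9348 width mm at depth 19.218660551504097 [ 21.3   0.7 -27.9]

[... 310 characters left out ...]
6519226 [ 12.    0.7 -50.2]
376 280 360 depth 87.48509 width mm at depth 18.823809675765432 [ 26.6   0.5 -95.7]
380 280 365 depth 88.05677 width mm at depth 20.116371990142913 [ 25.3   0.5 -95.4]
384 280 365 depth 89.19212 width mm at depth 20.37574025011458 [ 23.7   0.5 -94.8]
388 290 326 depth 130.93103 width mm at depth 12.868643503831459 [ -4.7   0.6 -59.7]
392 292 348 depth 131.90259 width mm at depth 19.97177237257391 [ -6.7   0.6 -59.3]
396 296 345 depth 132.30876 width mm at depth 17.573046265936433 [ -8.3   0.6 -59.4]
400 301 340 depth 134.05475 width mm at depth 14.24395665018588 [-10.9   0.7 -58.3]
404 315 326 depth 136.75728 width mm at depth 4.359334166372371 [-14.2   0.7 -56.5]
```

```bash
python3 - <<'E'
from h import *
np.set_printoptions(precision=1,suppress=True)
w=dict(np.load('w5.npz'));s=dict(eef_pos=w['eef'],tcp_rot=w['rot'])
T=gauge_fit(w,s)
m=(abs(T[...,1])>12.5)&(abs(T[...,1])<35)&(T[...,2]<8)&(T[...,2]>-75)&(abs(T[...,0])<40)
q=T[m]
for z in range(-70,8,6):
    k=q[abs(q[:,2]-z)<3]
    if len(k): print(z,len(k),k.min(0),k.max(0))
w=dict(np.load('w3.npz'));P=cloud(w)
from scipy.spatial.transform import Rotation as R
T=(P-[459.298,-334.21,250.344])@R.from_euler('xyz',[-3.141,0,.079]).as_matrix()
for u,v in ((258,287),(257,292),(386,287),(387,292)): print(T[v,u])
g=(abs(T[...,0])<20)&(abs(T[...,1])<20)&(T[...,2]>100)&(T[...,2]<107)
print('gauge top in tool',T[g].mean(0),T[g].min(0),T[g].max(0),g.sum())
E
```

```text
-70 167 [-11.3 -13.4 -73. ] [  5.3  13.7 -67. ]
-64 159 [-12.5 -15.7 -67. ] [ 11.5  15.9 -61. ]
-58 334 [-11.9 -17.1 -61. ] [ 12.1  17.  -55. ]
-52 285 [-11.2 -17.8 -55. ] [ 12.   17.9 -49. ]
-46 279 [  9.2 -18.5 -49. ] [ 11.9  18.8 -43. ]
-40 317 [  9.1 -21.1 -43. ] [ 12.   21.4 -37. ]
-34 296 [  9.  -20.8 -37. ] [ 12.   21.2 -31. ]
-28 241 [  9.4 -20.3 -31. ] [ 12.1  20.5 -25. ]
-22 191 [  9.1 -19.7 -25. ] [ 12.  20. -19.]
-16 162 [  9.3 -18.8 -18.9] [ 11.8  19.4 -13.1]
-10 99 [  9.3 -18.5 -13. ] [12.  18.6 -7. ]
-4 75 [  9.3 -16.2  -7. ] [12.  16.4 -1. ]
2 9 [ 10.9 -15.7  -0.9] [11.5 15.9  0.5]
[  9.7 -29.8  -4.1]
[  9.7 -29.4  -9.9]
[12.  30.5 -9.4]
[ 11.8  30.1 -14.5]
gauge top in tool [ -1.5   0.9 103.7] [-13.6 -10.3 101.5] [  9.6  12.  106.9] 700
```

Call:
step_arm([
  {"slide": [0.0105,-0.0014,0.031],"roll": 0},
  {"slide": [0.0105,-0.0014,0.062],"roll": 0},
  {"slide": [0.0155,-0.0014,0.074],"roll": 0},
  {"slide": [0.0205,-0.0014,0.0853],"roll": 0},
  {"slide": [0.0205,-0.0014,0.0853],"roll": 0},
])

```text
t: 8.48
eef_pos: [412.2, -336.7, 115.6]
tcp_rot: [-3.141, 0.001, 0.081]
ft_force: [-7.3, 4.4, 20.0]
opening: 0.251
grip_force: 29.9
```

Call:
step_arm([
  {"slide": [-0.004,0,0.0013],"roll": 0},
  {"slide": [-0.008,0,0.003],"roll": 0},
  {"slide": [-0.0135,0,0.0055],"roll": 0},
  {"slide": [-0.0135,0,0.0055],"roll": 0},
])

```text
t: 8.98
eef_pos: [398.6, -337.5, 109.5]
tcp_rot: [-3.141, 0.001, 0.081]
ft_force: [-3.6, 3.8, 9.8]
opening: 0.247
grip_force: 30.0
```

```bash
cat >> h.py <<'E'
def axis(w,s,verbose=0):
    """held gauge axis in the tool frame, from pin and handle cylinders: returns centre at z=-19, tilt about y, tilt about x, tip"""
    from scipy.optimize import least_squares
    T=gauge_fit(w,s)
    m=(abs(T[...,1]-.8)<7)&(T[...,2]>-56)&(T[...,2]<75)&(T[...,0]>0)&(T[...,0]<75)
    m[:,:296]=0;m[:,348:]=0;m[345:]=0;m[:176]=0
    q=T[m]
    def f(p):
        o=np.array([p[0],p[1],-19.]);d=np.array([np.tan(p[2]),np.tan(p[3]),1.]);d/=np.linalg.norm(d)
        r=q-o;a=r@d;rad=np.linalg.norm(r-a[:,None]*d,axis=1)
        L=p[4]  # axial pos of tip from o
        s=L-a   # distance from tip
        R=np.where(s<46,8.,np.where(s<52,15,12.))
        e=rad-R;e[(abs(s-46)<4)|(abs(s-52)<4)|(s<6)]=0
        return e
    best=None
    for L0 in (70,80,90,100):
        r=least_squares(f,[8,.8,.45,0,L0],loss='soft_l1',x_scale=[1,1,.1,.1,1],diff_step=1e-3)
        if best is None or r.cost<best.cost: best=r
    p=best.x;d=np.array([np.tan(p[2]),np.tan(p[3]),1.]);d/=np.linalg.norm(d)
    # tip from the far end of pin pixels
    o=np.array([p[0],p[1],-19.]);r=T[170:230,300:345].reshape(-1,3)-o;a=r@d;rad=np.linalg.norm(r-a[:,None]*d,axis=1)
    L=np.percentile(a[rad<9],99.5)
    return p,np.degrees(p[2:4]),'rms',np.sqrt(2*best.cost/len(q)),'L',L,'tip',o+L*d
E
python3 - <<'E'
from h import *
np.set_printoptions(precision=2,suppress=True)
w=dict(np.load('w5.npz'));s=dict(eef_pos=w['eef'],tcp_rot=w['rot'])
print(axis(w,s))
s=state();w=imaging.read_camera('wrist');np.savez('w6.npz',**w,eef=s['eef_pos'],rot=s['tcp_rot'])
print(s['ft_force'],axis(w,s))
E
```

```text
(array([11.62,  0.12,  0.41,  0.  , 89.01]), array([23.58,  0.05]), 'rms', np.float64(0.450263718619302), 'L', np.float64(88.48735171032236), 'tip', array([47.02,  0.18, 62.1 ]))
[-3.65  3.77  9.76] (array([13.98, -0.14,  0.53, -0.01, 72.72]), array([30.56, -0.6 ]), 'rms', np.float64(0.4537215605491561), 'L', np.float64(84.0011780912575), 'tip', array([56.68, -0.9 , 53.33]))
```

Call:
step_arm([
  {"slide": [-0.0075,0,-0.013],"roll": 0},
  {"slide": [-0.015,0,-0.026],"roll": 0},
  {"slide": [-0.02,0,-0.06],"roll": 0},
  {"slide": [-0.02,0,-0.12],"roll": 0},
  {"slide": [-0.02,0,-0.12],"roll": 0},
])

```text
t: 9.65
eef_pos: [379.8, -340.9, 233.3]
tcp_rot: [3.135, -0.005, 0.08]
ft_force: [-0.5, 0.1, -2.8]
opening: 0.246
grip_force: 30.0
```

```bash
python3 - <<'E'
from h import *
np.set_printoptions(precision=2,suppress=True)
s=state();w=imaging.read_camera('wrist');np.savez('w7.npz',**w,eef=s['eef_pos'],rot=s['tcp_rot']);save(w,'w7')
print(s['ft_force'],s['eef_pos'],axis(w,s))
E
```

```text
[-0.46  0.08 -2.79] [ 379.75 -340.88  233.34] (array([13.77,  0.  ,  0.53, -0.  , 72.04]), array([30.11, -0.28]), 'rms', np.float64(0.447776374217516), 'L', np.float64(76.20678886123207), 'tip', array([52.  , -0.32, 46.92]))
```

View pics/w7.png

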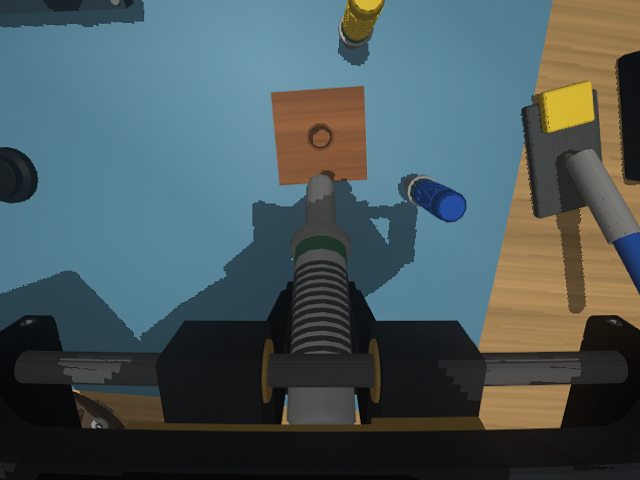

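```bash
python3 - <<'E'
from h import *
np.set_printoptions(precision=2,suppress=True)
for n in('w5','w7'):
    w=dict(np.load(n+'.npz'));s=dict(eef_pos=w['eef'],tcp_rot=w['rot'])
    p=axis(w,s)[0];T=gauge_fit(w,s);d=np.array([np.tan(p[2]),np.tan(p[3]),1.]);d/=np.linalg.norm(d)
    o=np.array([p[0],p[1],-19.])
    out=[]
    for v in list(range(168,186,2))+list(range(208,262,3)):
        r=T[v,321]-o;a=r@d;out.append((v,round(a,1),round(np.linalg.norm(r-a*d),1)))
    print(n,out)
E
```

```text
w5 [(168, np.float64(165.2), np.float64(28.1)), (170, np.float64(163.6), np.float64(29.0)), (172, np.float64(163.7), np.float64(31.0)), (174, np.float64(160.8), np.float64(31.2)), (176, np.float64(163.0), np.float64(34.3)), (178, np.float64(161.4), np.float64(35.3)), (180, np.float64(84.7), np.float64(8.4)), (182, np.float64(83.1), np.float64(8.0)), (184, np.float64(81.4), np.float64(7.6)), (208, np.float64(55.9), np.float64(8.2)), (211, np.float64(53.7), np.float64(7.7)), (214, np.float64(41.2), np.float64(14.8)), (217, np.float64(38.3), np.float64(15.1)), (220, np.float64(36.5), np.float64(14.6)), (223, np.float64(36.6), np.float64(12.7)), (226, np.float64(35.1), np.float64(12.0)), (229, np.float64(32.7), np.float64(12.0)), (232, np.float64(29.7), np.float64(12.6)), (235, np.float64(26.8), np.float64(13.0)), (238, np.float64(25.4), np.float64(12.4)), (241, np.float64(23.7), np.float64(12.0)), (244, np.float64(21.5), np.float64(12.0)), (247, np.float64(19.4), np.float64(12.0)), (250, np.float64(17.1), np.float64(12.2)), (253, np.float64(15.5), np.float64(11.8)), (256, np.float64(13.
[... 521 characters left out ...]
p.float64(8.6)), (214, np.float64(41.7), np.float64(8.1)), (217, np.float64(39.5), np.float64(8.1)), (220, np.float64(37.8), np.float64(7.7)), (223, np.float64(28.3), np.float64(14.6)), (226, np.float64(26.0), np.float64(14.9)), (229, np.float64(24.1), np.float64(14.9)), (232, np.float64(23.8), np.float64(13.3)), (235, np.float64(23.0), np.float64(12.2)), (238, np.float64(21.0), np.float64(12.3)), (241, np.float64(19.1), np.float64(12.3)), (244, np.float64(17.4), np.float64(12.2)), (247, np.float64(16.0), np.float64(11.7)), (250, np.float64(13.8), np.float64(12.1)), (253, np.float64(11.8), np.float64(12.4)), (256, np.float64(10.4), np.float64(12.0)), (259, np.float64(8.8), np.float64(11.9))]
```

Call:
step_arm([
  {"slide": [0.015,-0.055,0],"roll": 0},
  {"slide": [0.03,-0.11,0],"roll": 0},
  {"slide": [0.045,-0.165,0],"roll": 0},
  {"slide": [0.06,-0.22,0],"roll": 0},
  {"slide": [0.075,-0.275,0],"roll": 0},
])

```text
t: 10.32
eef_pos: [431.0, -57.7, 227.8]
tcp_rot: [-3.141, 0.002, 0.08]
ft_force: [2.1, -0.4, -2.2]
opening: 0.251
grip_force: 30.0
```

Call:
step_arm([
  {"slide": [0.015,-0.055,0],"roll": 0},
  {"slide": [0.03,-0.11,0],"roll": 0},
  {"slide": [0.044,-0.164,0],"roll": 0},
  {"slide": [0.044,-0.164,0],"roll": 0},
  {"slide": [0.044,-0.164,0],"roll": 0},
])

```text
t: 10.95
eef_pos: [461.6, 107.2, 227.8]
tcp_rot: [3.141, 0.002, 0.082]
ft_force: [0.2, 0.1, -2.4]
opening: 0.244
grip_force: 30.0
```

```bash
cat >> h.py <<'E'
from scipy.spatial.transform import Rotation as Rn
EX=np.array([.9968,.0799,0]);EY=np.array([-.0799,.9968,0])
def rk(p): return np.array([p@EX,p@EY,p[2]])
E
python3 - <<'E'
from h import *
np.set_printoptions(precision=2,suppress=True)
s=state();w=imaging.read_camera('wrist');np.savez('w8.npz',**w,eef=s['eef_pos'],rot=s['tcp_rot']);save(w,'w8')
print(s['ft_force'],s['eef_pos'],s['tcp_rot'],rk(s['eef_pos']),axis(w,s))
hsv=cv2.cvtColor(w['color'],cv2.COLOR_RGB2HSV)
m=((hsv[...,0]>10)&(hsv[...,0]<30)&(hsv[...,1]>110)&(hsv[...,2]>60)).astype(np.uint8);m[250:]=0
P=cloud(w)
for cn in cv2.findContours(m,0,1)[0]:
    if cv2.contourArea(cn)<60: continue
    cn=cv2.convexHull(cn);e=cv2.fitEllipse(cn);print(e,rk(onz(w,*e[0],105.)))
E
```

```text
[ 0.25  0.07 -2.4 ] [461.61 107.25 227.85] [3.14 0.   0.08] [468.71  70.02 227.85] (array([13.79, -0.04,  0.53, -0.  , 72.83]), array([30.13, -0.21]), 'rms', np.float64(0.4513380388404806), 'L', np.float64(76.07549389433773), 'tip', array([51.97, -0.27, 46.8 ]))
((597.0109252929688, 121.28271484375), (22.944198608398438, 38.36040496826172), 55.60921859741211) [ 559.52 -140.9   105.  ]
((462.0345764160156, 118.3564682006836), (27.109397888183594, 35.484031677246094), 58.528648376464844) [559.65 -35.74 105.  ]
((321.44720458984375, 117.15446472167969), (30.327482223510742, 32.870025634765625), 93.05025482177734) [559.72  69.33 105.  ]
```

View pics/w8.png

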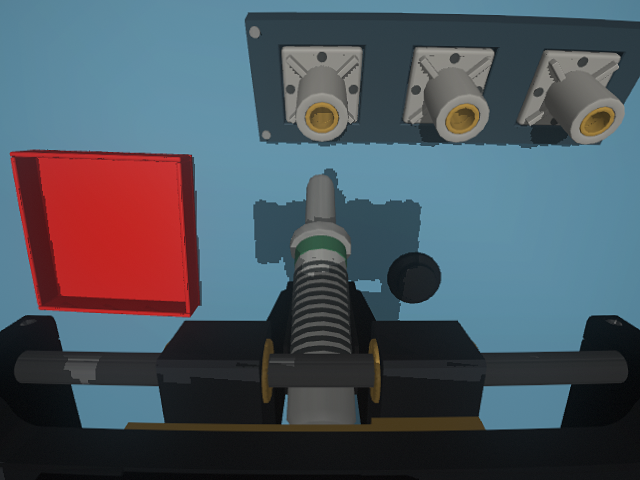

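Call:
step_arm([
  {"slide": [0.016,0.001,0.035],"roll": 0},
  {"slide": [0.0316,0.001,0.063],"roll": 0},
  {"slide": [0.0316,0.001,0.063],"roll": 0},
  {"slide": [0.0316,0.001,0.063],"roll": 0},
])

```text
t: 11.5
eef_pos: [493.7, 108.3, 166.5]
tcp_rot: [3.141, -0.0, 0.08]
ft_force: [1.0, 1.1, -1.8]
opening: 0.243
grip_force: 30.0
```

```bash
python3 - <<'E'
from h import *
np.set_printoptions(precision=2,suppress=True)
s=state();w=imaging.read_camera('wrist')
print(s['eef_pos'],rk(s['eef_pos']),s['ft_force']);a=axis(w,s);print(a)
print('tip',rk(s['eef_pos']+Rn.from_euler('xyz',s['tcp_rot']).apply(a[-1])))
E
```

```text
[493.67 108.3  166.5 ] [500.74  68.51 166.5 ] [ 0.99  1.1  -1.8 ]
(array([13.78,  0.01,  0.53, -0.  , 72.81]), array([30.13, -0.28]), 'rms', np.float64(0.45024863347061567), 'L', np.float64(76.73344022168754), 'tip', array([52.3 , -0.32, 47.37]))
tip [553.04  68.79 119.14]
```

Call:
step_arm([
  {"slide": [-0.0011,-0.0005,0.0006],"roll": 0},
  {"slide": [0.0024,-0.0005,0.0067],"roll": 0},
  {"slide": [0.0049,-0.0005,0.011],"roll": 0},
  {"slide": [0.0064,-0.0005,0.0136],"roll": 0},
  {"slide": [0.0079,-0.0005,0.0162],"roll": 0},
])

```text
t: 12.18
eef_pos: [501.9, 110.2, 149.3]
tcp_rot: [3.141, 0.0, 0.081]
ft_force: [0.7, 0.0, -2.0]
opening: 0.246
grip_force: 30.0
```

Call:
step_arm([
  {"slide": [0.001,0,0.0017],"roll": 0},
  {"slide": [0.002,0,0.0035],"roll": 0},
])

```text
t: 12.42
eef_pos: [503.8, 110.4, 146.0]
tcp_rot: [3.142, -0.0, 0.081]
ft_force: [-0.3, -0.3, -2.7]
opening: 0.25
grip_force: 30.0
```

Call:
step_arm([
  {"slide": [0.002,0,0.0035],"roll": 0},
  {"slide": [0.004,0,0.0069],"roll": 0},
  {"slide": [0.006,0,0.0104],"roll": 0},
])

```text
t: 12.8
eef_pos: [509.9, 110.9, 135.4]
tcp_rot: [3.142, 0.0, 0.081]
ft_force: [0.2, -0.3, -1.8]
opening: 0.246
grip_force: 30.0
```

Call:
step_arm([
  {"slide": [0.001,0,0.0017],"roll": 0},
  {"slide": [0.002,0,0.0035],"roll": 0},
  {"slide": [0.0025,0,0.0043],"roll": 0},
])

```text
t: 13.18
eef_pos: [511.0, 111.1, 132.9]
tcp_rot: [3.141, 0.002, 0.081]
ft_force: [-17.5, -1.2, 30.4]
opening: 0.245
grip_force: 30.0
```

Call:
step_arm([
  {"slide": [-0.0005,0,-0.0009],"roll": 0},
  {"slide": [-0.0005,0,-0.0009],"roll": 0},
])

```text
t: 13.42
eef_pos: [511.0, 111.1, 133.3]
tcp_rot: [3.141, 0.001, 0.081]
ft_force: [-9.2, -0.9, 13.3]
opening: 0.243
grip_force: 30.0
```

```bash
python3 - <<'E'
from h import *
np.set_printoptions(precision=2,suppress=True)
s=state();w=imaging.read_camera('wrist')
print(s['t'],s['eef_pos'],rk(s['eef_pos']),s['ft_force']);a=axis(w,s);print(a)
E
```

```text
13.425 [510.98 111.05 133.27] [518.21  69.87 133.27] [-9.18 -0.88 13.31]
(array([ 13.95,   0.02,   0.53,  -0.  , 100.18]), array([30.54, -0.21]), 'rms', np.float64(0.8819102259286307), 'L', np.float64(57.00141273742575), 'tip', array([42.92, -0.16, 30.09]))
```

Call:
step_arm([
  {"slide": [-0.005,0,-0.0087],"roll": 0},
  {"slide": [-0.012,0,-0.0208],"roll": 0},
  {"slide": [-0.0195,0,-0.0338],"roll": 0},
  {"slide": [-0.0195,0,-0.0338],"roll": 0},
])

```text
t: 13.98
eef_pos: [492.2, 109.5, 167.4]
tcp_rot: [3.142, -0.002, 0.081]
ft_force: [0.2, -0.0, -3.1]
opening: 0.248
grip_force: 30.0
```

Call:
step_arm([
  {"slide": [0,0.035,0],"roll": 0},
  {"slide": [0,0.08,0],"roll": 0},
  {"slide": [0,0.1059,0],"roll": 0},
  {"slide": [0,0.1059,0],"roll": 0},
  {"slide": [0,0.1059,0],"roll": 0},
])

```text
t: 14.6
eef_pos: [500.7, 4.3, 166.0]
tcp_rot: [-3.141, 0.0, 0.081]
ft_force: [-0.6, 0.1, -2.2]
opening: 0.246
grip_force: 30.0
```

```bash
cat >> h.py <<'E'
def tipcheck(name,M):
    s=state();w=imaging.read_camera('wrist');save(w,name)
    a=axis(w,s);p=a[0];print(s['t'],s['ft_force'],'tilt',a[1],'L',a[5],'A',p[:2])
    L=a[5];d=np.array([np.tan(p[2]),np.tan(p[3]),1.]);d/=np.linalg.norm(d)
    tip=rk(s['eef_pos']+Rn.from_euler('xyz',s['tcp_rot']).apply(a[-1]))
    r=tip-M;print('tcp',rk(s['eef_pos']),'tip',tip,'perp',r[0]*.866+r[2]*.5,'axial',-r[0]*.5+r[2]*.866,'dy',r[1])
E
python3 - <<'E'
from h import *
np.set_printoptions(precision=2,suppress=True)
tipcheck('w9',np.array([559.65,-35.74,105]))
w=imaging.read_camera('wrist');hsv=cv2.cvtColor(w['color'],cv2.COLOR_RGB2HSV)
m=((hsv[...,0]>10)&(hsv[...,0]<30)&(hsv[...,1]>110)&(hsv[...,2]>60)).astype(np.uint8);m[250:]=0
for cn in cv2.findContours(m,0,1)[0]:
    if cv2.contourArea(cn)<60: continue
    cn=cv2.convexHull(cn);e=cv2.fitEllipse(cn);print(e,rk(onz(w,*e[0],105.)))
E
```

```text
14.6 [-0.55  0.08 -2.19] tilt [30.1  -0.27] L 100.3648879619206 A [13.78  0.01]
tcp [499.46 -35.68 165.98] tip [563.56 -35.24  98.14] perp -0.04637141621895369 axial -7.896097025285083 dy 0.4963059812995141
((492.4116516113281, 168.4298095703125), (29.386722564697266, 43.580692291259766), 63.647743225097656) [ 559.53 -140.72  105.  ]
((149.43055725097656, 167.87564086914062), (29.36423110961914, 43.48807144165039), 116.86296844482422) [559.54  69.27 105.  ]
((321.0083312988281, 167.3284149169922), (33.13682174682617, 40.355133056640625), 91.09204864501953) [559.59 -35.74 105.  ]
```

Call:
step_arm([
  {"slide": [0.004,0.0004,0.0069],"roll": 0},
  {"slide": [0.0075,0.0004,0.013],"roll": 0},
  {"slide": [0.0095,0.0004,0.0165],"roll": 0},
  {"slide": [0.0115,0.0004,0.0199],"roll": 0},
])

```text
t: 15.2
eef_pos: [512.4, 4.5, 145.8]
tcp_rot: [3.142, 0.0, 0.081]
ft_force: [0.8, 0.4, -2.0]
opening: 0.247
grip_force: 30.0
```

Call:
step_arm([
  {"slide": [0.002,0,0.0035],"roll": 0},
  {"slide": [0.004,0,0.0069],"roll": 0},
  {"slide": [0.0055,0,0.0095],"roll": 0},
  {"slide": [0.0065,0,0.0113],"roll": 0},
])

```text
t: 15.7
eef_pos: [518.9, 5.0, 134.8]
tcp_rot: [3.141, 0.0, 0.081]
ft_force: [0.4, 0.6, -2.6]
opening: 0.25
grip_force: 30.0
```

Call:
step_arm([
  {"slide": [0.001,0,0.0017],"roll": 0},
  {"slide": [0.0015,0,0.0026],"roll": 0},
])

```text
t: 15.95
eef_pos: [520.3, 5.1, 132.2]
tcp_rot: [3.141, -0.0, 0.081]
ft_force: [0.4, 0.1, -2.1]
opening: 0.245
grip_force: 30.0
```

Call:
step_arm([
  {"slide": [0.001,0,0.0017],"roll": 0},
  {"slide": [0.0015,0,0.0026],"roll": 0},
])

```text
t: 16.2
eef_pos: [521.8, 5.2, 129.6]
tcp_rot: [3.141, -0.0, 0.081]
ft_force: [-0.9, 0.4, -1.9]
opening: 0.25
grip_force: 30.0
```

Call:
step_arm([
  {"slide": [0.0015,0,0.0026],"roll": 0},
  {"slide": [0.003,0,0.0052],"roll": 0},
  {"slide": [0.005,0,0.0087],"roll": 0},
  {"slide": [0.0075,0,0.013],"roll": 0},
  {"slide": [0.0085,0,0.0147],"roll": 0},
])

```text
t: 16.82
eef_pos: [530.3, 5.9, 114.6]
tcp_rot: [-3.142, 0.0, 0.081]
ft_force: [0.5, -0.9, -1.9]
opening: 0.246
grip_force: 30.0
```

Call:
step_arm([
  {"slide": [0.0005,0,0.0009],"roll": 0},
  {"slide": [0.001,0,0.0017],"roll": 0},
  {"slide": [0.0013,0,0.0022],"roll": 0},
])

```text
t: 17.2
eef_pos: [531.5, 6.0, 113.0]
tcp_rot: [3.142, 0.0, 0.081]
ft_force: [-3.2, -0.1, 4.6]
opening: 0.246
grip_force: 30.0
```

Call:
step_arm([
  {"slide": [0.0004,0,0.0007],"roll": 0},
  {"slide": [0.0004,0,0.0007],"roll": 0},
])

```text
t: 17.45
eef_pos: [531.5, 6.0, 112.9]
tcp_rot: [3.141, 0.0, 0.081]
ft_force: [-6.4, 0.0, 9.8]
opening: 0.247
grip_force: 30.0
```

Call:
step_arm([
  {"slide": [-0.006,0,-0.0104],"roll": 0},
  {"slide": [-0.015,0,-0.026],"roll": 0},
  {"slide": [-0.024,0,-0.0416],"roll": 0},
  {"slide": [-0.0315,0,-0.0546],"roll": 0},
  {"slide": [-0.0315,0,-0.0546],"roll": 0},
])

```text
t: 18.08
eef_pos: [500.5, 3.4, 168.0]
tcp_rot: [3.141, -0.002, 0.081]
ft_force: [0.1, 0.6, -2.8]
opening: 0.247
grip_force: 30.0
```

Call:
step_arm([
  {"slide": [0,0.035,0],"roll": 0},
  {"slide": [0,0.08,0],"roll": 0},
  {"slide": [0,0.1046,0],"roll": 0},
  {"slide": [0,0.1046,0],"roll": 0},
  {"slide": [0,0.1046,0],"roll": 0},
])

```text
t: 18.7
eef_pos: [508.8, -100.3, 166.4]
tcp_rot: [-3.141, 0.001, 0.081]
ft_force: [0.7, 0.6, -2.0]
opening: 0.245
grip_force: 30.0
```

```bash
python3 - <<'E'
from h import *
np.set_printoptions(precision=2,suppress=True)
tipcheck('w10',np.array([559.6,-140.8,105]))
w=imaging.read_camera('wrist');hsv=cv2.cvtColor(w['color'],cv2.COLOR_RGB2HSV)
m=((hsv[...,0]>10)&(hsv[...,0]<30)&(hsv[...,1]>110)&(hsv[...,2]>60)).astype(np.uint8);m[250:]=0
for cn in cv2.findContours(m,0,1)[0]:
    if cv2.contourArea(cn)<60: continue
    cn=cv2.convexHull(cn);e=cv2.fitEllipse(cn);print(e,rk(onz(w,*e[0],105.)))
E
```

```text
18.7 [ 0.69  0.59 -2.05] tilt [30.12 -0.29] L 99.966635428787 A [13.78 -0.01]
tcp [ 499.16 -140.6   166.39] tip [ 563.06 -140.09   98.88] perp -0.0641983268702031 axial -7.027000512547437 dy 0.7135520281562435
((-3.3508119583129883, 172.56503295898438), (18.448116302490234, 30.089128494262695), 127.01759338378906) [557.43  64.2  105.  ]
((321.09503173828125, 166.77944946289062), (32.748775482177734, 40.22970962524414), 90.6561508178711) [ 559.6  -140.72  105.  ]
((149.6398468017578, 167.3809814453125), (29.395689010620117, 43.632320404052734), 116.40443420410156) [559.52 -35.6  105.  ]
```

Call:
step_arm([
  {"slide": [0.004,0.0006,0.0069],"roll": 0},
  {"slide": [0.0075,0.0006,0.013],"roll": 0},
  {"slide": [0.0095,0.0006,0.0165],"roll": 0},
  {"slide": [0.0115,0.0006,0.0199],"roll": 0},
])

```text
t: 19.3
eef_pos: [520.6, -100.3, 146.4]
tcp_rot: [-3.142, 0.0, 0.081]
ft_force: [0.1, -0.2, -1.9]
opening: 0.25
grip_force: 30.0
```

Call:
step_arm([
  {"slide": [0.002,0,0.0035],"roll": 0},
  {"slide": [0.004,0,0.0069],"roll": 0},
  {"slide": [0.0055,0,0.0095],"roll": 0},
  {"slide": [0.0065,0,0.0113],"roll": 0},
])

```text
t: 19.8
eef_pos: [527.1, -99.9, 135.4]
tcp_rot: [3.141, -0.0, 0.081]
ft_force: [0.4, -0.5, -2.6]
opening: 0.248
grip_force: 30.0
```

Call:
step_arm([
  {"slide": [0.001,0,0.0017],"roll": 0},
  {"slide": [0.0015,0,0.0026],"roll": 0},
])

```text
t: 20.05
eef_pos: [528.5, -99.8, 132.9]
tcp_rot: [3.142, -0.0, 0.081]
ft_force: [-0.1, 0.4, -2.7]
opening: 0.248
grip_force: 30.0
```

Call:
step_arm([
  {"slide": [0.001,0,0.0017],"roll": 0},
  {"slide": [0.0015,0,0.0026],"roll": 0},
])

```text
t: 20.3
eef_pos: [530.0, -99.7, 130.3]
tcp_rot: [3.141, -0.0, 0.081]
ft_force: [0.5, 1.0, -2.2]
opening: 0.243
grip_force: 30.0
```

Call:
step_arm([
  {"slide": [0.0005,0,0.0009],"roll": 0},
  {"slide": [0.001,0,0.0017],"roll": 0},
])

```text
t: 20.55
eef_pos: [531.0, -99.6, 128.6]
tcp_rot: [3.141, -0.0, 0.081]
ft_force: [-0.1, -0.3, -1.0]
opening: 0.249
grip_force: 30.0
```

Call:
step_arm([
  {"slide": [0.0015,0,0.0026],"roll": 0},
  {"slide": [0.0035,0,0.0061],"roll": 0},
  {"slide": [0.0055,0,0.0095],"roll": 0},
  {"slide": [0.007,0,0.0121],"roll": 0},
  {"slide": [0.0078,0,0.0135],"roll": 0},
])

```text
t: 21.18
eef_pos: [538.8, -99.0, 114.9]
tcp_rot: [3.142, 0.0, 0.081]
ft_force: [-0.3, 0.5, -1.6]
opening: 0.245
grip_force: 30.0
```

Call:
step_arm([
  {"slide": [0.0005,0,0.0009],"roll": 0},
  {"slide": [0.001,0,0.0017],"roll": 0},
  {"slide": [0.0013,0,0.0022],"roll": 0},
])

```text
t: 21.55
eef_pos: [540.0, -98.9, 113.0]
tcp_rot: [3.142, 0.0, 0.081]
ft_force: [-3.9, 0.9, 4.0]
opening: 0.246
grip_force: 30.0
```

Call:
step_arm([
  {"slide": [0.0004,0,0.0007],"roll": 0},
  {"slide": [0.0004,0,0.0007],"roll": 0},
  {"slide": [0.0004,0,0.0007],"roll": 0},
])

```text
t: 21.92
eef_pos: [540.0, -98.8, 113.0]
tcp_rot: [3.141, 0.0, 0.081]
ft_force: [-5.3, 0.6, 9.4]
opening: 0.243
grip_force: 30.0
```

Call:
step_arm([
  {"slide": [-0.006,0,-0.0104],"roll": 0},
  {"slide": [-0.015,0,-0.026],"roll": 0},
  {"slide": [-0.024,0,-0.0416],"roll": 0},
  {"slide": [-0.0315,0,-0.0546],"roll": 0},
  {"slide": [-0.0315,0,-0.0546],"roll": 0},
])

```text
t: 22.55
eef_pos: [509.0, -101.6, 168.2]
tcp_rot: [3.141, -0.002, 0.081]
ft_force: [-0.4, 0.4, -2.5]
opening: 0.249
grip_force: 30.0
```

```bash
python3 - <<'E'
from h import *
np.set_printoptions(precision=2,suppress=True)
for n,(u,v) in (('w5',(319.5,151.5)),('w7',(320,136))):
    w=dict(np.load(n+'.npz'));g=cv2.cvtColor(w['color'],cv2.COLOR_RGB2GRAY)
    P=cloud(w);r=np.array([v-20,v+20,u-20,u+20]).astype(int)
    Z=P[r[0]:r[1],r[2]:r[3],2]
    m=(Z<57).astype(np.uint8)
    print(n,rk(onz(w,u,v,60.)))
    # rows of depth-hole mask
    cs=[c for c in cv2.findContours(m,0,1)[0] if cv2.contourArea(c)>30]
    for c in cs:
        (x,y),R=cv2.minEnclosingCircle(c);print(cv2.contourArea(c),x+r[2],y+r[0],R,rk(onz(w,x+r[2],y+r[0],60.)),'mm/px',np.median(w['z_map'][r[0]:r[1],r[2]:r[3]])/376)
    T=P[r[0]-15:r[1]+15:,r[2]-20:r[3]+20];k=abs(T[...,2]-60)<3;q=T[k];print('top z',np.median(q[:,2]))
    cv2.imwrite('pics/%sh.png'%n,cv2.resize(w['color'][r[0]-20:r[1]+20,r[2]-20:r[3]+20,::-1],(400,400)))
    e=cv2.Canny(g[r[0]:r[1],r[2]:r[3]],40,100)
    hc=cv2.HoughCircles(g[r[0]:r[1],r[2]:r[3]],cv2.HOUGH_GRADIENT,1,20,param1=80,param2=8,minRadius=8,maxRadius=16);print(hc, r)
E
```

```text
w5 [ 429.47 -370.87   60.  ]
422.0 319.42727279663086 152.20909118652344 12.177907943725586 [ 428.91 -370.81   60.  ] mm/px 0.8161511
top z 60.36780443734693
[[[20.5 21.5 12.5]]] [131 171 299 339]
w7 [ 429.18 -370.89   60.  ]
376.5 319.6929817199707 136.93859672546387 11.545273780822754 [ 428.38 -370.62   60.  ] mm/px 0.8844113
top z 60.427086496322886
[[[19.5 19.5 12.7]]] [116 156 300 340]
```

```bash
python3 -c "
import cv2,numpy as np
cv2.imwrite('pics/hh.png',np.hstack([cv2.imread('pics/w5h.png'),cv2.imread('pics/w7h.png')]))"
```

```text
(no output)
```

View pics/hh.png

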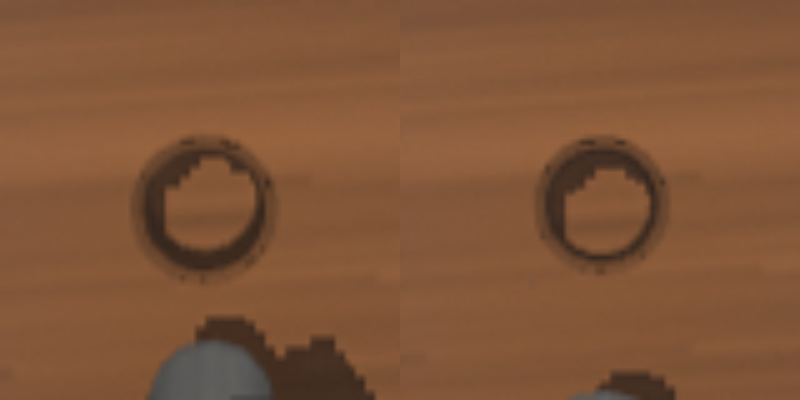

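Call:
step_arm([
  {"slide": [-0.035,0.046,-0.02],"roll": 0},
  {"slide": [-0.07,0.092,-0.032],"roll": 0},
  {"slide": [-0.105,0.137,-0.032],"roll": 0},
  {"slide": [-0.14,0.183,-0.032],"roll": 0},
  {"slide": [-0.175,0.229,-0.032],"roll": 0},
])

```text
t: 23.18
eef_pos: [352.0, -345.2, 198.6]
tcp_rot: [3.142, -0.0, 0.081]
ft_force: [1.3, -0.6, -1.0]
opening: 0.248
grip_force: 30.0
```

Call:
step_arm([
  {"slide": [0,0,0],"roll": 0},
  {"slide": [0,0,0.05],"roll": 0},
  {"slide": [0,0,0.095],"roll": 0},
  {"slide": [0,0,0.108],"roll": 0},
  {"slide": [0,0,0.108],"roll": 0},
])

```text
t: 23.8
eef_pos: [353.5, -343.5, 90.8]
tcp_rot: [-3.141, 0.001, 0.081]
ft_force: [0.4, 0.0, -1.7]
opening: 0.249
grip_force: 30.0
```

```bash
python3 - <<'E'
from h import *
np.set_printoptions(precision=2,suppress=True)
tipcheck('w11',np.array([428.9,-370.8,60]))
w=imaging.read_camera('wrist');P=cloud(w);Q=P@np.c_[EX,EY,[0,0,1]]
k=(abs(Q[...,1]+370.8)<8)&(abs(Q[...,2]-60)<2.5);print('block top near face: ex min/max',np.percentile(Q[k][:,0],[1,99]),k.sum())
E
```

```text
23.8 [ 0.39  0.   -1.68] tilt [30.12 -0.25] L 75.77146194775784 A [13.76 -0.05]
tcp [ 324.92 -370.6    90.83] tip [ 376.68 -370.15   44.26] perp -53.09022079021996 axial 12.477707554334062 dy 0.6468177101315291
block top near face: ex min/max [374.24 466.76] 4344
```

Call:
step_arm([
  {"slide": [0.009,0,0],"roll": 0},
  {"slide": [0.018,0,0],"roll": 0},
  {"slide": [0.027,0,0],"roll": 0},
  {"slide": [0.036,0,0],"roll": 0},
  {"slide": [0.044,0,0],"roll": 0},
])

```text
t: 24.52
eef_pos: [396.7, -340.2, 92.0]
tcp_rot: [3.141, 0.001, 0.081]
ft_force: [-8.8, -1.5, 3.7]
opening: 0.246
grip_force: 30.0
```

```bash
python3 - <<'E'
from h import *
np.set_printoptions(precision=2,suppress=True)
tipcheck('w12',np.array([428.9,-370.8,60]))
E
```

```text
24.525 [-8.85 -1.54  3.7 ] tilt [12.45 -0.66] L 107.70711065400157 A [22.96  1.44]
tcp [ 368.29 -370.8    92.02] tip [ 414.36 -371.      5.79] perp -39.69807995572541 axial -39.67069573585116 dy -0.20313161151898385
```

```bash
cat >> h.py <<'E'
def axis2(w,s,zl=(-58,0)):
    from scipy.optimize import least_squares
    T=gauge_fit(w,s)
    m=(abs(T[...,1])<8)&(T[...,2]>zl[0])&(T[...,2]<zl[1])&(abs(T[...,0]-17)<27);m[350:]=0
    q=T[m]
    def f(p):
        o=np.array([p[0],p[1],-19.]);d=np.array([np.tan(p[2]),np.tan(p[3]),1.]);d/=np.linalg.norm(d)
        r=q-o;a=r@d;return np.linalg.norm(r-a[:,None]*d,axis=1)-12.1
    r=least_squares(f,[5,0,.2,0],loss='soft_l1',f_scale=.5,x_scale=[1,1,.1,.1])
    p=r.x;out=[]
    d=np.array([np.tan(p[2]),np.tan(p[3]),1.]);d/=np.linalg.norm(d);o=np.array([p[0],p[1],-19.])
    for v in range(150,350,5):
        t=T[v,320]-o;a=t@d;out.append((v,round(float(a),1),round(float(np.linalg.norm(t-a*d)),1)))
    return p[:2],np.degrees(p[2:]),len(q),np.median(abs(r.fun)),out
E
python3 - <<'E'
from h import *
np.set_printoptions(precision=2,suppress=True)
w=dict(np.load('w7.npz'));s=dict(eef_pos=w['eef'],tcp_rot=w['rot']);print(axis2(w,s)[:4])
s=state();w=imaging.read_camera('wrist');np.savez('w13.npz',**w,eef=s['eef_pos'],rot=s['tcp_rot'])
print(s['ft_force'],rk(s['eef_pos']),axis2(w,s))
T=gauge_fit(w,s)
print([(v,T[v,321]) for v in range(200,420,10)])
E
```

```text
(array([13.91,  0.02]), array([30.94, -0.25]), 4924, np.float64(0.42868964683278676))
[-7.16 -1.42 -1.71] [ 369.   -370.8    91.92] (array([-1.01,  0.12]), array([10.03,  0.03]), 2763, np.float64(0.32684874718828816), [(150, 61.7, 63.1), (155, 64.0, 59.9), (160, 112.6, 44.9), (165, 110.1, 42.2), (170, 111.3, 38.5), (175, 109.6, 35.5), (180, 109.6, 32.1), (185, 85.7, 36.3), (190, 66.1, 39.8), (195, 58.8, 39.4), (200, 57.2, 37.1), (205, 57.2, 34.2), (210, 57.1, 31.4), (215, 57.3, 28.3), (220, 56.4, 25.7), (225, 56.1, 22.9), (230, 54.3, 20.6), (235, 54.7, 17.4), (240, 54.4, 14.4), (245, 54.0, 11.5), (250, 55.3, 7.6), (255, 48.0, 8.3), (260, 30.8, 14.8), (265, 25.7, 14.8), (270, 26.2, 11.7), (275, 20.0, 12.6), (280, 16.8, 11.8), (285, 12.6, 11.7), (290, 8.2, 11.9), (295, 4.5, 11.7), (300, 0.1, 12.1), (305, -3.9, 12.3), (310, -8.7, 13.3), (315, -10.8, 12.3), (320, -13.7, 12.0), (325, -15.5, 11.0), (330, -20.8, 12.8), (335, -23.7, 12.8), (340, -25.4, 11.9), (345, -28.7, 12.4)])
[(200, array([45.37,  0.39, 31.55])), (210, array([40.09,  0.39, 30.37])), (220, array([34.15,  0.39, 31.99])), (230, array([28.53,  0.4 , 31.69])), (240, array([22.68,  0.4 , 31.95])), (250, array([16.4,  0.4, 33.2])), (260, array([18.43,  0.37, 10.15])), (270, array([15.24,  0.37,  4.26])), (280, array([13.49,  0.36, -4.48])), (290, array([ 12.62,   0.34, -14.2 ])), (300, array([ 11.27,   0.33, -21.82])), (310, array([  9.93,   0.32, -28.64])), (320, array([  8.94,   0.32, -35.46])), (330, array([  7.81,   0.31, -41.37])), (340, array([  5.98,   0.3 , -45.62])), (350, array([  5.25,   0.3 , -51.26])), (360, array([ 29.53,   0.23, -93.52])), (370, array([ 27.58,   0.23, -94.69])), (380, array([ 24.93,   0.23, -94.88])), (390, array([  2.32,   0.27, -69.69])), (400, array([  1.01,   0.27, -72.81])), (410, array([ -1.63,   0.27, -74.2 ]))]
```

Call:
step_arm([
  {"slide": [0.005,0,0],"roll": 0},
  {"slide": [0.01,0,0],"roll": 0},
  {"slide": [0.015,0,0],"roll": 0},
  {"slide": [0.015,0,0],"roll": 0},
])

```text
t: 25.12
eef_pos: [411.9, -338.9, 91.9]
tcp_rot: [3.141, 0.001, 0.082]
ft_force: [-5.6, 0.1, 2.0]
opening: 0.249
grip_force: 30.0
```

```bash
python3 - <<'E'
from h import *
np.set_printoptions(precision=2,suppress=True)
s=state();w=imaging.read_camera('wrist');np.savez('w14.npz',**w,eef=s['eef_pos'],rot=s['tcp_rot'])
a=axis2(w,s);print(s['t'],s['ft_force'],rk(s['eef_pos']),a[:4],a[4][18:28])
E
```

```text
25.125 [-5.62  0.09  2.02] [ 383.51 -370.75   91.94] (array([-6.14,  0.13]), array([2.72, 0.15]), 2162, np.float64(0.28610534880971805)) [(240, -147.2, 94.7), (245, 51.8, 23.6), (250, 52.6, 20.3), (255, 51.2, 17.8), (260, 51.0, 14.8), (265, 51.1, 11.7), (270, 52.6, 8.0), (275, 30.7, 14.6), (280, 26.0, 14.0), (285, 23.7, 12.3)]
```

Call:
step_arm([
  {"slide": [0.002,0,0],"roll": 0},
  {"slide": [0.004,0,0],"roll": 0},
  {"slide": [0.004,0,0],"roll": 0},
])

```text
t: 25.55
eef_pos: [415.6, -338.6, 92.0]
tcp_rot: [3.141, 0.001, 0.082]
ft_force: [-7.5, -1.3, 3.6]
opening: 0.251
grip_force: 30.0
```

Call:
step_arm([
  {"slide": [-0.008,0,0],"roll": 0},
  {"slide": [-0.01,0,-0.03],"roll": 0},
  {"slide": [0.01,0,-0.058],"roll": 0},
  {"slide": [0.01,0,-0.058],"roll": 0},
  {"slide": [0.01,0,-0.058],"roll": 0},
])

```text
t: 26.18
eef_pos: [425.3, -337.5, 148.3]
tcp_rot: [-3.141, 0.0, 0.081]
ft_force: [0.0, -0.0, -2.1]
opening: 0.248
grip_force: 30.0
```

```bash
python3 - <<'E'
from h import *
np.set_printoptions(precision=2,suppress=True)
s=state();w=imaging.read_camera('wrist');np.savez('w15.npz',**w,eef=s['eef_pos'],rot=s['tcp_rot'])
a=axis2(w,s);print(s['t'],s['ft_force'],s['tcp_rot'],rk(s['eef_pos']),a[:4],a[4][14:28])
T=gauge_fit(w,s)
m=(abs(T[...,1])<9)&(T[...,0]<30)&(T[...,0]>-20)&(T[...,2]>25)&(T[...,2]<66);q=T[m]
for z in range(28,66,6):
    k=q[abs(q[:,2]-z)<3]; print(z,len(k),k.mean(0) if len(k) else '',k[:,0].max() if len(k) else '')
# hole on block top
P=cloud(w);Q=P@np.c_[EX,EY,[0,0,1]]
k=(abs(Q[...,0]-429)<25)&(abs(Q[...,1]+371)<25)
h=k&(Q[...,2]<56);t=k&(abs(Q[...,2]-60)<3)
print(h.sum(),t.sum());v,u=np.nonzero(h);print('hole px',u.min(),u.max(),v.min(),v.max(),rk(onz(w,(u.min()+u.max())/2,(v.min()+v.max())/2,60.)))
E
```

```text
26.175 [ 0.05 -0.04 -2.15] [-3.14  0.    0.08] [ 396.96 -370.36  148.26] (array([-7.34,  0.09]), array([ 1.06, -0.  ]), 2044, np.float64(0.27477665991773836)) [(220, 109.0, 26.1), (225, 107.7, 22.7), (230, 107.7, 19.1), (235, 106.6, 15.7), (240, 108.1, 11.5), (245, 107.6, 7.9), (250, 106.6, 4.4), (255, 106.7, 0.7), (260, 167.4, 25.7), (265, 66.5, 8.3), (270, 58.7, 8.1), (275, 51.1, 8.1), (280, 28.4, 14.7), (285, 25.0, 13.5)]
28 34 [ 1.05 -0.17 29.5 ] 2.076511243393968
34 90 [ 0.4  -0.02 34.18] 1.9201287557766686
40 90 [ 0.14 -0.05 39.93] 2.165329013372854
46 89 [ 0.21  0.29 45.87] 2.2162157033763075
52 73 [ 0.   -0.09 51.7 ] 2.351102542975425
58 17 [ 0.39  0.21 56.2 ] 1.6757959066156745
64 0  
605 4441
hole px 307 335 191 218 [ 429.   -370.71   60.  ]
```

Call:
step_arm([
  {"slide": [0.0379,0.0002,0],"roll": 0},
  {"slide": [0.0379,0.0002,0.01],"roll": 0},
  {"slide": [0.0379,0.0002,0.023],"roll": 0},
  {"slide": [0.0379,0.0002,0.03],"roll": 0},
  {"slide": [0.0379,0.0002,0.035],"roll": 0},
])

```text
t: 26.85
eef_pos: [463.0, -335.0, 113.1]
tcp_rot: [-3.141, 0.001, 0.08]
ft_force: [-0.5, -1.0, -1.4]
opening: 0.253
grip_force: 30.0
```

Call:
step_arm([
  {"slide": [0,0,0.003],"roll": 0},
  {"slide": [0,0,0.006],"roll": 0},
])

```text
t: 27.1
eef_pos: [463.6, -335.1, 107.9]
tcp_rot: [3.141, -0.0, 0.081]
ft_force: [0.7, 0.1, -2.1]
opening: 0.253
grip_force: 30.0
```

Call:
step_arm([
  {"slide": [0,0,0.008],"roll": 0},
  {"slide": [0,0,0.016],"roll": 0},
  {"slide": [0,0,0.024],"roll": 0},
  {"slide": [0,0,0.03],"roll": 0},
  {"slide": [0,0,0.033],"roll": 0},
])

```text
t: 27.72
eef_pos: [463.6, -334.9, 74.3]
tcp_rot: [-3.141, 0.0, 0.081]
ft_force: [0.6, 0.3, -2.0]
opening: 0.245
grip_force: 30.0
```

Call:
step_arm([
  {"slide": [0,0,0.001],"roll": 0},
  {"slide": [0,0,0.002],"roll": 0},
  {"slide": [0,0,0.0025],"roll": 0},
])

```text
t: 28.1
eef_pos: [463.8, -335.1, 72.6]
tcp_rot: [3.141, -0.0, 0.081]
ft_force: [-0.0, 1.0, 3.1]
opening: 0.249
grip_force: 30.0
```

Call:
step_arm([
  {"slide": [0,0,0],"roll": 0},
  {"slide": [0,0,0],"roll": 0},
  {"slide": [0,0,0],"roll": 0},
], fingers=0.6)

```text
t: 28.48
eef_pos: [463.7, -335.1, 72.5]
tcp_rot: [3.141, -0.0, 0.081]
ft_force: [0.6, 0.6, -0.8]
opening: 0.506
grip_force: 0.0
```

```bash
python3 - <<'E'
from h import *
np.set_printoptions(precision=2,suppress=True)
s=state();print(s['eef_pos'],s['ft_force'],s['opening'])
w=dict(np.load('w8.npz'));P=cloud(w);hsv=cv2.cvtColor(w['color'],cv2.COLOR_RGB2HSV)
red=((hsv[...,0]<8)|(hsv[...,0]>172))&(hsv[...,1]>150)
rim=red&(abs(P[...,2]-35)<4);fl=red&(abs(P[...,2]-5)<4)
for n,k in(('rim',rim),('floor',fl)):
    r=cv2.minAreaRect(P[k][:,:2].astype(np.float32));print(n,k.sum(),r,np.median(P[k][:,2]),rk(np.r_[r[0],0]))
w=imaging.read_camera('wrist');T=gauge_fit(w,s)
P=cloud(w);Q=P@np.c_[EX,EY,[0,0,1]]
k=(abs(Q[...,0]-429)<30)&(abs(Q[...,1]+371)<14)&(Q[...,2]>120)&(Q[...,2]<160);print('gauge top',k.sum(),np.percentile(Q[k],[2,50,98],axis=0) if k.any() else '')
E
```

```text
[ 463.7  -335.05   72.45] [ 0.58  0.6  -0.77] 0.5058883002628917
rim 3456 ((421.0111083984375, 326.08984375), (170.06491088867188, 170.67568969726562), 2.1756155490875244) 34.63520896309498 [445.72 291.41   0.  ]
floor 19134 ((421.37164306640625, 324.81378173828125), (168.33082580566406, 168.1205596923828), 1.9843592643737793) 5.185260607176218 [445.98 290.11   0.  ]
gauge top 2924 [[ 428.92 -382.38  120.45]
 [ 435.38 -371.12  146.05]
 [ 440.7  -360.07  148.11]]
```

Call:
step_arm([
  {"slide": [0,0,-0.03],"roll": 0},
  {"slide": [0,0,-0.085],"roll": 0},
  {"slide": [0,0,-0.13],"roll": 0},
  {"slide": [0,0,-0.14],"roll": 0},
])

```text
t: 29.02
eef_pos: [464.3, -335.6, 215.3]
tcp_rot: [3.138, -0.003, 0.081]
ft_force: [-0.2, -0.0, -0.4]
opening: 0.603
grip_force: 0.0
```

```bash
python3 - <<'E'
from h import *
np.set_printoptions(precision=2,suppress=True)
s=state();w=imaging.read_camera('wrist')
P=cloud(w);Q=P@np.c_[EX,EY,[0,0,1]]
k=(abs(Q[...,0]-429)<30)&(abs(Q[...,1]+371)<30)&(Q[...,2]>140)&(Q[...,2]<155);m=k.astype(np.uint8)
c=max(cv2.findContours(m,0,1)[0],key=cv2.contourArea);e=cv2.fitEllipse(cv2.convexHull(c))
print(rk(s['eef_pos']),'top z',np.median(Q[k][:,2]),'centre',rk(onz(w,*e[0],np.median(Q[k][:,2]))),e,np.percentile(Q[k][:,:2],[1,99],axis=0))
q=Q[k];A=np.c_[q[:,:2],np.ones(len(q))];n=np.linalg.lstsq(A,q[:,2],rcond=None)[0];print('slope deg',np.degrees(n[:2]))
E
```

```text
[ 436.03 -371.58  215.3 ] top z 146.8386171718666 centre [ 430.66 -371.03  146.84] ((319.1820068359375, 265.1513671875), (34.35117721557617, 34.800384521484375), 100.78010559082031) [[ 418.49 -381.87]
 [ 440.7  -360.03]]
slope deg [-4.74 -0.13]
```

Call:
step_arm([
  {"slide": [0.016,-0.055,0],"roll": 0},
  {"slide": [0.032,-0.11,0],"roll": 0},
  {"slide": [0.049,-0.165,0],"roll": 0},
  {"slide": [0.065,-0.22,0],"roll": 0},
  {"slide": [0.082,-0.275,0],"roll": 0},
], fingers=0.7)

```text
t: 29.7
eef_pos: [522.9, -52.4, 211.0]
tcp_rot: [-3.141, 0.002, 0.081]
ft_force: [0.5, -0.1, -0.3]
opening: 0.701
grip_force: 0.0
```

Call:
step_arm([
  {"slide": [0.016,-0.055,0],"roll": 0},
  {"slide": [0.033,-0.11,0],"roll": 0},
  {"slide": [0.049,-0.166,0],"roll": 0},
  {"slide": [0.049,-0.166,0.04],"roll": 0},
  {"slide": [0.049,-0.166,0.04],"roll": 0},
])

```text
t: 30.32
eef_pos: [556.8, 115.5, 169.0]
tcp_rot: [3.141, 0.007, 0.082]
ft_force: [1.0, -1.2, 0.1]
opening: 0.699
grip_force: 0.0
```

```bash
python3 - <<'E'
from h import *
np.set_printoptions(precision=2,suppress=True)
s=state();w=imaging.read_camera('wrist');np.savez('w16.npz',**w,eef=s['eef_pos'],rot=s['tcp_rot'])
print(s['eef_pos'],rk(s['eef_pos']),s['opening'])
hsv=cv2.cvtColor(w['color'],cv2.COLOR_RGB2HSV)
m=((hsv[...,0]>10)&(hsv[...,0]<30)&(hsv[...,1]>110)&(hsv[...,2]>60)).astype(np.uint8);m[355:]=0
for cn in cv2.findContours(m,0,1)[0]:
    if cv2.contourArea(cn)<60: continue
    cn=cv2.convexHull(cn);e=cv2.fitEllipse(cn);print(e,rk(onz(w,*e[0],105.)))
E
```

```text
[556.78 115.47 169.  ] [564.22  70.61 169.  ] 0.6987272153642278
((460.5582275390625, 347.6781005859375), (17.966354370117188, 22.0230770111084), 104.93034362792969) [496.65 -30.32 105.  ]
((180.9397735595703, 347.71038818359375), (18.407379150390625, 21.706707000732422), 73.45536041259766) [496.27 170.66 105.  ]
((628.3349609375, 265.79669189453125), (17.604183197021484, 40.32568359375), 68.89160919189453) [ 559.25 -140.52  105.  ]
((479.6208190917969, 265.891845703125), (21.37677001953125, 38.18241500854492), 73.60789489746094) [559.37 -35.83 105.  ]
((322.1839904785156, 265.46807861328125), (23.114675521850586, 36.382080078125), 89.63313293457031) [559.6   69.39 105.  ]
```

Call:
step_arm([
  {"slide": [0,0,0.03],"roll": 0},
  {"slide": [0,0,0.05],"roll": 0},
  {"slide": [0,0,0.05],"roll": 0},
])

```text
t: 30.75
eef_pos: [558.5, 114.3, 122.2]
tcp_rot: [3.141, 0.001, 0.079]
ft_force: [-0.0, 0.1, 0.4]
opening: 0.701
grip_force: 0.0
```

Call:
step_arm([
  {"slide": [0.0013,0,0.02],"roll": 0},
  {"slide": [0.0013,0,0.04],"roll": 0},
  {"slide": [0.0013,0,0.049],"roll": 0},
  {"slide": [0.0013,0,0.049],"roll": 0},
])

```text
t: 31.25
eef_pos: [560.3, 115.0, 73.9]
tcp_rot: [3.141, -0.0, 0.08]
ft_force: [-0.2, 0.3, 0.6]
opening: 0.699
grip_force: 0.0
```

Call:
step_arm([
  {"slide": [0,0,0],"roll": 0},
  {"slide": [0,0,0],"roll": 0},
  {"slide": [0,0,0],"roll": 0},
  {"slide": [0,0,0],"roll": 0},
], fingers=0)

```text
t: 31.75
eef_pos: [560.0, 115.2, 73.7]
tcp_rot: [3.141, -0.0, 0.081]
ft_force: [-0.9, -0.4, 3.7]
opening: 0.422
grip_force: 30.0
```

Call:
step_arm([
  {"slide": [-0.002,0,-0.0035],"roll": 0},
  {"slide": [-0.005,0,-0.0087],"roll": 0},
  {"slide": [-0.0085,0,-0.0147],"roll": 0},
  {"slide": [-0.0125,0,-0.0217],"roll": 0},
  {"slide": [-0.0165,0,-0.0286],"roll": 0},
])

```text
t: 32.38
eef_pos: [543.2, 113.9, 102.5]
tcp_rot: [3.142, -0.0, 0.081]
ft_force: [0.4, 0.3, -3.0]
opening: 0.424
grip_force: 30.0
```

Call:
step_arm([
  {"slide": [-0.01,0,-0.03],"roll": 0},
  {"slide": [-0.02,0,-0.06],"roll": 0},
  {"slide": [-0.02,0,-0.085],"roll": 0},
  {"slide": [-0.02,0,-0.085],"roll": 0},
])

```text
t: 32.88
eef_pos: [524.1, 112.4, 188.6]
tcp_rot: [3.142, -0.004, 0.081]
ft_force: [0.2, -0.2, -2.8]
opening: 0.419
grip_force: 30.0
```

```bash
cat >> h.py <<'E'
def mouthpose(w,s):
    "held housing: plane of the rim in the tool frame, from depth near the brass mouth"
    T=gauge_fit(w,s)
    m=(abs(T[...,1])<19)&(abs(T[...,0]-0)<45)&(T[...,2]<-25)&(T[...,2]>-75);m[350:]=0
    q=T[m];return q
E
python3 - <<'E'
from h import *
np.set_printoptions(precision=1,suppress=True)
s=state();w=imaging.read_camera('wrist');np.savez('w17.npz',**w,eef=s['eef_pos'],rot=s['tcp_rot'])
print(s['eef_pos'],rk(s['eef_pos']),s['ft_force'])
T=gauge_fit(w,s)
for v in range(200,350,6): print(v,T[v,321],T[v,340],w['color'][v,321])
P=cloud(w);Q=P@np.c_[EX,EY,[0,0,1]]
hsv=cv2.cvtColor(w['color'],cv2.COLOR_RGB2HSV)
m=((hsv[...,0]>10)&(hsv[...,0]<30)&(hsv[...,1]>110)&(hsv[...,2]>60)).astype(np.uint8);m[350:]=0
for cn in cv2.findContours(m,0,1)[0]:
    if cv2.contourArea(cn)<60: continue
    cn=cv2.convexHull(cn);e=cv2.fitEllipse(cn);print(e,rk(onz(w,*e[0],105.)))
E
```

```text
[524.1 112.4 188.6] [531.4  70.1 188.6] [ 0.2 -0.2 -2.8]
200 [ 24.8   0.5 146.3] [ 24.8  16.7 146.4] [43 52 57]
206 [47.5  0.3  3.7] [47.4  9.3  4. ] [59 63 63]
212 [45.5  0.3 -0.5] [45.5  9.1 -0.7] [137 136 130]
218 [43.3  0.3 -3.2] [43.5  8.9 -4. ] [193 191 183]
224 [40.9  0.3 -4.8] [40.3  9.1 -2.4] [69 73 73]
230 [37.   0.3 -0.9] [36.9  9.2 -0.5] [70 73 74]
236 [33.6  0.3  0.9] [33.5  9.3  1.2] [153 151 145]
242 [31.6  0.3 -2.2] [30.6  9.4  1.2] [131 129 125]
248 [29.5  0.3 -4.8] [28.8  9.2 -2.6] [132 130 126]
254 [27.5  0.3 -7.5] [26.5  9.2 -4.6] [131 129 125]
260 [ 25.7   0.3 -10.7] [25.   9.  -8.8] [131 129 125]
266 [ 23.9   0.3 -13.6] [ 22.9   8.9 -10.8] [134 133 128]
272 [ 22.3   0.3 -16.8] [ 21.9   8.7 -15.8] [87 86 83]
278 [ 21.1   0.3 -21. ] [ 19.5   8.7 -16.9] [87 85 83]
284 [ 19.2   0.3 -22.9] [ 18.9   8.4 -22.1] [87 86 83]
290 [ 17.6   0.3 -25.5] [ 16.9   8.3 -24. ] [87 87 83]
296 [ 16.3   0.3 -28.7] [ 15.4   8.2 -26.7] [86 85 82]
302 [ 14.6   0.3 -30.8] [ 13.5   8.2 -28.5] [86 86 82]
308 [ 13.1   0.3 -33.2] [ 12.2   8.1 -31.4] [87 86 83]
314 [ 11.9   0.3 -36. ] [ 11.2 
[... 212 characters left out ...]
 [  2.1   7.9 -37.7] [101  80  38]
344 [-11.4   0.3 -20.3] [ -1.8   8.1 -35.8] [91 73 38]
((406.99285888671875, 348.3092346191406), (12.01451587677002, 20.655128479003906), 173.06689453125) [452.3   3.1 105. ]
((235.02154541015625, 349.21917724609375), (12.111854553222656, 21.55231285095215), 1.2526938915252686) [451.4 136.1 105. ]
((320.6268005371094, 350.1433410644531), (24.621862411499023, 57.29835510253906), 90.01282501220703) [450.8  69.9 105. ]
((617.6785888671875, 213.13504028320312), (20.370155334472656, 40.34812545776367), 63.96548080444336) [ 559.5 -140.9  105. ]
((473.1300354003906, 212.0531005859375), (23.999786376953125, 37.20097351074219), 69.45296478271484) [559.6 -35.8 105. ]
```

Call:
step_arm([
  {"slide": [-0.022,-0.044,0],"roll": 0},
  {"slide": [-0.045,-0.088,0],"roll": 0},
  {"slide": [-0.067,-0.132,0],"roll": 0},
  {"slide": [-0.09,-0.177,0],"roll": 0},
  {"slide": [-0.1124,-0.221,0.01],"roll": 0},
])

```text
t: 33.55
eef_pos: [392.6, 324.7, 175.9]
tcp_rot: [3.141, 0.0, 0.081]
ft_force: [0.8, 0.8, -3.0]
opening: 0.422
grip_force: 30.0
```

Call:
step_arm([
  {"slide": [0,0,0.03],"roll": 0},
  {"slide": [0,0,0.07],"roll": 0},
  {"slide": [0,0,0.105],"roll": 0},
  {"slide": [0,0,0.123],"roll": 0},
  {"slide": [0,0,0.123],"roll": 0},
])

```text
t: 34.17
eef_pos: [392.6, 322.8, 51.8]
tcp_rot: [3.139, 0.004, 0.081]
ft_force: [0.6, 0.2, -2.9]
opening: 0.42
grip_force: 30.0
```

```bash
python3 - <<'E'
from h import *
np.set_printoptions(precision=1,suppress=True)
s=state();w=imaging.read_camera('wrist');np.savez('w18.npz',**w,eef=s['eef_pos'],rot=s['tcp_rot'])
print(s['eef_pos'],rk(s['eef_pos']),s['ft_force'])
T=gauge_fit(w,s)
q=T[250:328,316:326].reshape(-1,3);print('collar tilt',np.degrees(np.arctan(np.polyfit(q[:,2],q[:,0],1)[0])),np.polyfit(q[:,2],q[:,0],1))
P=cloud(w);hsv=cv2.cvtColor(w['color'],cv2.COLOR_RGB2HSV)
red=((hsv[...,0]<8)|(hsv[...,0]>172))&(hsv[...,1]>150);print(np.median(P[red&(P[...,2]<12)][:,2]))
Q=P@np.c_[EX,EY,[0,0,1]];k=red&(abs(Q[...,2]-35)<3);print(np.percentile(Q[k],[.5,99.5],axis=0))
E
```

```text
[392.6 322.8  51.8] [417.1 290.4  51.8] [ 0.6  0.2 -2.9]
collar tilt 0.09763121543912784 [ 0.  18.7]
5.398921659849975
[[398.8 205.2  32.1]
 [532.2 376.9  37. ]]
```

Call:
step_arm([
  {"slide": [0.001,0,0.004],"roll": 0},
  {"slide": [0.002,0,0.007],"roll": 0},
  {"slide": [0.002,0,0.008],"roll": 0},
])

```text
t: 34.6
eef_pos: [395.8, 323.7, 46.0]
tcp_rot: [-3.141, -0.0, 0.081]
ft_force: [-0.6, 0.3, -2.0]
opening: 0.422
grip_force: 30.0
```

Call:
step_arm([
  {"slide": [0,0,0.0015],"roll": 0},
  {"slide": [0,0,0.0025],"roll": 0},
])

```text
t: 34.85
eef_pos: [395.7, 323.7, 43.4]
tcp_rot: [3.142, -0.0, 0.081]
ft_force: [-0.2, -0.3, -2.5]
opening: 0.426
grip_force: 30.0
```

Call:
step_arm([
  {"slide": [0,0,0.001],"roll": 0},
  {"slide": [0,0,0.002],"roll": 0},
])

```text
t: 35.1
eef_pos: [395.7, 323.7, 41.3]
tcp_rot: [3.142, -0.0, 0.081]
ft_force: [-0.8, -0.9, -2.1]
opening: 0.424
grip_force: 30.0
```

Call:
step_arm([
  {"slide": [0,0,0.0007],"roll": 0},
  {"slide": [0,0,0.0012],"roll": 0},
])

```text
t: 35.35
eef_pos: [396.1, 323.8, 41.0]
tcp_rot: [-3.141, -0.001, 0.081]
ft_force: [-1.6, -2.7, 13.9]
opening: 0.422
grip_force: 30.0
```

Call:
step_arm([
  {"slide": [0.0025,0,0.0002],"roll": 0},
  {"slide": [0.005,0,0.0005],"roll": 0},
  {"slide": [0.0075,0,0.0009],"roll": 0},
  {"slide": [0.01,0,0.0013],"roll": 0},
])

```text
t: 35.85
eef_pos: [405.1, 324.4, 39.3]
tcp_rot: [3.141, 0.001, 0.081]
ft_force: [-5.2, 0.7, 6.8]
opening: 0.42
grip_force: 30.0
```

```bash
cat >> h.py <<'E'
def collar(w,s):
    "tilt of the held collar (radius 20), from its front surface, tool frame"
    from scipy.optimize import least_squares
    T=gauge_fit(w,s);m=np.zeros((480,640),bool);m[225:350,302:340]=1
    m&=(abs(T[...,1])<13)&(T[...,2]<-5)&(T[...,2]>-45)&(T[...,0]>-5)&(T[...,0]<32)
    q=T[m]
    def f(p):
        o=np.array([p[0],p[1],-19.]);d=np.array([np.tan(p[2]),0,1.]);d/=np.linalg.norm(d)
        r=q-o;a=r@d;return np.linalg.norm(r-a[:,None]*d,axis=1)-20
    r=least_squares(f,[0,0,.4],loss='soft_l1',f_scale=.5,x_scale=[1,1,.1])
    return 'axis x at grasp',r.x[0],'tilt',np.degrees(r.x[2]),len(q),np.median(abs(r.fun))
E
python3 - <<'E'
from h import *
np.set_printoptions(precision=1,suppress=True)
for n in('w17','w18'):
    w=dict(np.load(n+'.npz'));print(collar(w,dict(eef_pos=w['eef'],tcp_rot=w['rot'])))
s=state();w=imaging.read_camera('wrist');np.savez('w19.npz',**w,eef=s['eef_pos'],rot=s['tcp_rot'])
print(s['t'],rk(s['eef_pos']),s['ft_force'],collar(w,s))
E
```

```text
('axis x at grasp', np.float64(-2.237520272158734), 'tilt', np.float64(31.311450982555986), 3538, np.float64(0.4575940830850982))
('axis x at grasp', np.float64(-2.239920753911578), 'tilt', np.float64(31.380475549177017), 3540, np.float64(0.4537326607116725))
35.85 [429.7 291.   39.3] [-5.2  0.7  6.8] ('axis x at grasp', np.float64(-2.9783053550888363), 'tilt', np.float64(23.4372830801512), 3031, np.float64(0.5441160809829739))
```

Call:
step_arm([
  {"slide": [0.003,0,0.0009],"roll": 0},
  {"slide": [0.006,0,0.0019],"roll": 0},
  {"slide": [0.0085,0,0.0029],"roll": 0},
  {"slide": [0.011,0,0.0041],"roll": 0},
])

```text
t: 36.4
eef_pos: [416.5, 325.4, 35.4]
tcp_rot: [-3.141, -0.0, 0.081]
ft_force: [-2.2, -0.4, 7.2]
opening: 0.42
grip_force: 30.0
```

```bash
python3 - <<'E'
from h import *
np.set_printoptions(precision=1,suppress=True)
s=state();w=imaging.read_camera('wrist');np.savez('w20.npz',**w,eef=s['eef_pos'],rot=s['tcp_rot'])
print(s['t'],rk(s['eef_pos']),s['ft_force'],collar(w,s))
E
```

```text
36.4 [441.2 291.1  35.4] [-2.2 -0.4  7.2] ('axis x at grasp', np.float64(-4.334667869382971), 'tilt', np.float64(14.30545465136351), 2432, np.float64(0.9369310251853982))
```

Call:
step_arm([
  {"slide": [0.003,0,0.0013],"roll": 0},
  {"slide": [0.006,0,0.0028],"roll": 0},
  {"slide": [0.009,0,0.0044],"roll": 0},
  {"slide": [0.011,0,0.0054],"roll": 0},
])

```text
t: 36.95
eef_pos: [425.6, 326.0, 30.5]
tcp_rot: [3.141, 0.004, 0.08]
ft_force: [-20.2, 1.1, 32.9]
opening: 0.417
grip_force: 30.0
```

```bash
python3 - <<'E'
from h import *
np.set_printoptions(precision=1,suppress=True)
s=state();w=imaging.read_camera('wrist');np.savez('w21.npz',**w,eef=s['eef_pos'],rot=s['tcp_rot'])
print(s['t'],rk(s['eef_pos']),s['ft_force'],collar(w,s))
T=gauge_fit(w,s);print([(v,T[v,321]) for v in range(220,352,8)])
E
```

```text
36.95 [450.3 291.   30.5] [-20.2   1.1  32.9] ('axis x at grasp', np.float64(-5.9697632104206315), 'tilt', np.float64(9.275738253972198), 2014, np.float64(1.6471895329223027))
[(220, array([35.7,  0.4, 25.2])), (228, array([31.3,  0.4, 25.1])), (236, array([27.1,  0.4, 24.3])), (244, array([25.7,  0.4, 14.3])), (252, array([21.1,  0.4, 15.1])), (260, array([17. ,  0.4, 14.3])), (268, array([15.1,  0.3,  7.5])), (276, array([15.4,  0.3, -4.1])), (284, array([ 15.1,   0.3, -13.1])), (292, array([ 15. ,   0.3, -21.7])), (300, array([ 15.3,   0.3, -30.3])), (308, array([ 13.7,   0.3, -34.5])), (316, array([ 10.2,   0.3, -34.5])), (324, array([  6.9,   0.3, -35. ])), (332, array([-14.7,   0.3,  -3.8])), (340, array([-14.3,   0.3, -12. ])), (348, array([-14.8,   0.3, -18.2]))]
```

Call:
step_arm([
  {"slide": [-0.0008,0,-0.0015],"roll": 0},
  {"slide": [-0.0008,0,-0.0015],"roll": 0},
])

```text
t: 37.25
eef_pos: [426.9, 326.2, 30.9]
tcp_rot: [-3.142, -0.0, 0.081]
ft_force: [0.5, 0.3, -1.0]
opening: 0.423
grip_force: 30.0
```

Call:
step_arm([
  {"slide": [0,0,0],"roll": 0},
  {"slide": [0,0,0],"roll": 0},
  {"slide": [0,0,0],"roll": 0},
  {"slide": [0,0,0],"roll": 0},
], fingers=0.65)

```text
t: 37.75
eef_pos: [426.8, 326.2, 30.9]
tcp_rot: [3.142, -0.0, 0.081]
ft_force: [0.1, 1.2, 0.2]
opening: 0.649
grip_force: 0.0
```

Call:
step_arm([
  {"slide": [0,0,-0.025],"roll": 0},
  {"slide": [0,0,-0.07],"roll": 0},
  {"slide": [0,0,-0.125],"roll": 0},
  {"slide": [-0.03,0,-0.17],"roll": 0},
  {"slide": [-0.03,0,-0.17],"roll": 0},
])

```text
t: 38.38
eef_pos: [396.5, 324.3, 204.0]
tcp_rot: [-3.139, -0.005, 0.082]
ft_force: [-0.4, 0.4, -0.7]
opening: 0.652
grip_force: 0.0
```

```bash
python3 - <<'E'
from h import *
np.set_printoptions(precision=1,suppress=True)
s=state();w=imaging.read_camera('wrist');np.savez('w22.npz',**w,eef=s['eef_pos'],rot=s['tcp_rot'])
print(s['t'],rk(s['eef_pos']),s['ft_force'])
P=cloud(w);Q=P@np.c_[EX,EY,[0,0,1]]
k=(abs(Q[...,0]-446)<60)&(abs(Q[...,1]-291)<60)&(abs(Q[...,2]-65)<6)
q=Q[k];A=np.c_[q[:,:2],np.ones(len(q))];n=np.linalg.lstsq(A,q[:,2],rcond=None)[0]
print('rim',k.sum(),np.percentile(q,[1,50,99],axis=0),'slope',np.degrees(n[:2]))
k=(abs(Q[...,0]-446)<60)&(abs(Q[...,1]-291)<60)&(abs(Q[...,2]-15)<4);q=Q[k];A=np.c_[q[:,:2],np.ones(len(q))];n=np.linalg.lstsq(A,q[:,2],rcond=None)[0]
print('foot',np.percentile(q,[1,50,99],axis=0),'slope',np.degrees(n[:2]))
hsv=cv2.cvtColor(w['color'],cv2.COLOR_RGB2HSV)
red=((hsv[...,0]<8)|(hsv[...,0]>172))&(hsv[...,1]>150)&(abs(P[...,2]-35)<3);print('tray',cv2.minAreaRect(P[red][:,:2].astype(np.float32)))
b=imaging.read_camera('side');c=imaging.read_camera('scene')
for n in('side','scene'):
    print(n,[(t,[(np.round(m['uv']),round(m['confidence'],2)) for m in mark_of(n,t)][:3]) for t in('disc_clamp','cleaner_can','gauge','screwdriver','housing_left')])
hb=cv2.cvtColor(b['color'],cv2.COLOR_RGB2HSV);m=((hb[...,0]>10)&(hb[...,0]<30)&(hb[...,1]>110)&(hb[...,2]>60)).astype(np.uint8)
m[:200]=0;m[320:]=0;m[:,:290]=0;m[:,360:]=0
for cn in cv2.findContours(m,0,1)[0]:
    if cv2.contourArea(cn)>15: print(cv2.minEnclosingCircle(cn))
print(proj(b,[[552.4,113.7,105],[561,9.1,105],[569.3,-95.6,105]]))
E
```

```text
38.375 [421.2 291.5 204. ] [-0.4  0.4 -0.7]
rim 1441 [[429.3 272.3  60.5]
 [448.6 291.3  65. ]
 [466.8 309.6  66.8]] slope [-0.1  0. ]
foot [[416.  259.3  11.9]
 [457.6 291.4  15.1]
 [479.7 322.7  17.4]] slope [ 0.2 -0.1]
tray ((420.59576416015625, 326.5780944824219), (169.35716247558594, 169.37322998046875), 2.2322170734405518)
side [('disc_clamp', [(array([396., 288.]), 0.64)]), ('cleaner_can', [(array([268., 220.]), 0.77), (array([396., 288.]), 0.38)]), ('gauge', []), ('screwdriver', [(array([232., 291.]), 0.75)]), ('housing_left', [(array([341., 397.]), 0.95)])]
scene [('disc_clamp', [(array([282., 228.]), 0.79)]), ('cleaner_can', [(array([348., 339.]), 0.64), (array([283., 228.]), 0.59)]), ('gauge', [(array([124., 309.]), 0.82), (array([191., 319.]), 0.81), (array([338., 236.]), 0.5)]), ('screwdriver', [(array([436., 270.]), 0.9), (array([337., 255.]), 0.59)]), ('housing_left', [(array([376., 183.]), 0.85)])]
((328.0, 245.5), 4.717090606689453)
[[316.4 277.7]
 [327.9 245.9]
 [338.3 217.5]]
```

```bash
python3 -c "
from cell import env
print(env.job_done())"
```

```text
the job is handed in; nothing more can be done
None
```

The job is handed in, with no verdict returned: the left housing was tight (the pin stopped about 22 mm down) and stands upright in the red tray, the middle and right ones passed and stay in their nests, and the gauge is back in its block, shoulder down.

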